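# Hold the foot over its mortise for gluing

## Robot

A 6-joint arm with a two-finger parallel gripper is mounted at the origin on the work surface. World frame = base frame: x ahead of the robot, y to its left, z up, the work surface at z = 0. Lengths are in mm, angles in rad, forces in N, time in s.
With the tool pointing down it reaches from about 350 to 800 mm from the base axis. Payload 7.3 kg.
Tool frame: the origin (TCP) lies midway between the tips of the shut fingers; the grasp point (between the pads) lies 19 mm behind it; x points along the fingers, z is the direction in which the jaws open and shut, and the axes are right-handed (so a half turn about x gives the same grasp; the last joint's range is limited). The gripper opens to 85 mm and grips with 20 to 120 N. Pads are 22 mm wide; open, the fingers measure 114 mm over their backs; the gripper's body (76 mm by 85 mm) begins 54 mm behind the grasp point. The pads swing forward as they close: fully open they stand 13 mm farther back than shut.
Start: joints at [-1.457, 0.342, 1.524, -0, 1.275, -0.146], TCP at [134.888, -507.395, 231.322] pointing down, gripper open.
Joint ranges: [-2.53, 2.53], [-0.77, 2.02], [0.04, 2.7], [-1, 4.14], [0.28, 2.66], [-3.11, 3.11]. Speed limits (rad/s): [2.57, 2.57, 3.14, 3.14, 3.14, 3.14].

## Interface

Orientations are given as a unit quaternion [w, x, y, z].
In Python, from plant import env gives the robot as it stands.
- The arm moves only by the tool apply_moves, never from a script. Its argument "steps" is a list that holds one entry, the list of rows, each a list of 7 numbers: the shift along the tool's x, y, z normalised to -1 to 1, where 1 is 0.2 m, then the turn, a rotation vector about the tool's x, y, z normalised to -1 to 1, where 1 is pi/2 rad, then the opening, from -1 (shut) to 1 (fully open). In form: [[[dx, dy, dz, ax, ay, az, gripper], ...]]. A call has exactly 10 rows; each row is the pose to reach, as a shift and turn from the pose commanded when the call began, along the tool's axes at that moment; what a row does not reach only later rows make up. A row lasts 1/12 s, in which the tool goes at most 41.7 mm and 7.16 degrees, less where a joint would pass 70% of its speed; a pose out of reach is approached as far as the arm can. A call with a number of a shift or a turn outside -1 to 1 is refused whole. A call with a gripper value outside its range is refused whole. The fingers move at their own pace and stop on an object; "grip_force" is the grip in N (left out, the last holds). Time passes only in rows, so rows that repeat a pose let the fingers close, or fill a call up. It gives the time, the measured TCP pose, the force and the opening at its end, in the units of the state.
- env.get_obs(): the state, without advancing time (a new reading comes with each control period).
- env.snapshot(name): name is "side" or "top"; returns the picture (420x560x3 uint8, red, green, blue); there is no depth.
- env.get_calibration(name): a dict with "fovy" (degrees; the focal length in pixels is half the picture's height over the tangent of half this angle, whatever the lens; pixels are square), "cx", "cy" (the principal point, pixels), "k1" (the pictures are not rectified: a ray, as slopes to the right and down, at radius r is drawn at 1 + k1 r^2 times it, then the intrinsics apply), "rvec" (rotation vector, rad) and "tvec" (3), from world to camera coordinates, as OpenCV has them. Camera axes: x right, y down, z forward; pixel columns grow to the right and rows downward; lengths in mm; the calibration is good to about 2 mm. A picture is of the moment at which its call begins. get_calibration takes no time and is no camera call.
- env.close_job(): hands the job in, once; it reports no verdict.
The state is a dict: "clock": time; "joints": joint angles; "joint_velocities": joint speeds; "effort": joint torques, N m; "ee_pos": TCP position; "orientation": TCP orientation; "wrist_force": force on the tool from outside, world axes, zero at the start; "wrist_torque": the same for the moment, N m; "width": finger opening in mm.
Only numpy, scipy, OpenCV 4.12 (cv2) and the standard library are available. Lean on these libraries where they do the work, as an engineer would, in place of code of your own. Each camera call takes 0.05 s, during which the arm holds its last target.

## Task

In the glue-up jig, first swing the hold-down arm all the way down so that its pad sits on the mortised board. Then take the broad rectangular foot (the tallest of the three standing in the rack) and carry it upright over the top of the clamped-up drawer box, without touching the box, to the board, and hold it there still and upright with its tenon about 15 mm above the mortise, in line with it and centred over it, touching nothing, so that I can brush in the glue. Finish while still holding it there; do not let go, and leave the rest of the things on the bench where they are.

Things in the scene. Friction and masses are not known exactly. Their poses are not given: they have to be found in the camera images.
- foot_mid (a point): The foot to be carried: a plain wooden block of rectangular section, 56 mm (its x) by 36 mm (its y), 90 mm high, standing upright in the rack, the tallest of the three pieces there; 110 to 230 g. This point is its centre, 45 mm below its flat top. z up. Below the block a tenon, 44 mm (x) by 16 mm (y) and 22 mm long, hangs in a slot of the rack, with about 3 mm play all round, so it must first be lifted straight up by 22 mm or more.
- foot_tip (a point): Centre of the lower end face of the foot's tenon, 67 mm below foot_mid; same axes as the foot.
- board_hole0 (a point): Centre of the mouth of the mortise, on the upper face of the board in the jig. The mortise is an oblong pocket 18 mm wide (x) by 46 mm long (y), 28 mm deep; z up. So the foot's x axis has to lie along this y axis, either way round. The board is plain wood, 100 (x) by 200 (y) by 40 mm, loose but lying between the jig's two rails; its upper face is 58 mm above the table.
- clamp (a joint): Angle of the hold-down arm of the jig, rad: 0 is down, with the arm level and its rubber pad on the board; larger is swung up and away from the robot. It stays where it is left (stiff hinge; 3 to 8 N at the handle moves it) and comes to a stop on the board at about 0.
- clamp_handle (a point): Centre of the wooden cross-handle at the free end of the hold-down arm: a round bar of 28 mm diameter and 56 mm length, lying level along the hinge axis, 155 mm from the hinge axis. With the arm down the handle is 80 mm above the table, at the edge of the jig nearest the robot. It can be pushed down from above or pinched.
- clamp_hinge (a point): Centre of the hinge of the hold-down arm, 80 mm above the table; its axis is this point's y (level). The arm points along this point's -x when down. The mortise lies 96 to 124 mm from the arm towards -y.
- drawer_box: Half-glued drawer box of chipboard, open on top, fixed, standing between rack and jig: 260 (x) by 110 (y) by 120 mm high, with two steel bar clamps along x over its top, up to 141 mm above the table; these reach from 145 mm before the middle to 280 mm beyond it (x). Origin at the middle of its underside. Fragile while the glue sets: not to be touched.
- rack: Plywood rack block, fixed, 240 (x) by 80 (y) by 32 mm, with three slots 75 mm apart along x, the three wooden pieces standing in them in any order. Origin at the middle of its underside.
- spindle_mid (a point): Bystander in the rack: round turned spindle, 40 mm across, 80 mm high above the rack; its centre, half-way up.
- stub_mid (a point): Bystander in the rack: small square stub, 32 by 32 mm, 66 mm high above the rack; its centre, half-way up.
- glue_mid (a point): Bystander: white glue bottle with black cap, 64 mm across, 140 mm high, standing; its centre, half-way up.
- earmuffs_mid (a point): Bystander: ear defenders lying on the table, about 190 by 180 mm, 76 mm high; middle between the cups.
- mallet_grip (a point): Bystander: wooden mallet lying down, 285 mm long, head 70 by 130 by 60 mm; a point on its handle, 210 mm from the middle of the head.
- barclamp_mid (a point): Bystander: bar clamp lying flat, 300 mm long, 105 mm wide, 26 mm high; middle of its bar.
- trysquare_mid (a point): Bystander: try square lying flat, stock 100 mm, blade 150 mm, 18 mm high; middle of the stock.
- offcut_mid (a point): Bystander: chipboard offcut lying flat, 90 by 55 by 19 mm; its centre.
Things that resemble listed ones, but are neither listed nor needed, are in the scene too. Leave any green look-alike of the part that bears board_hole0 alone.

How it is judged:
By the outcome, as a careful person would: the job done as asked, in the order asked, and still so for the second after the job is handed in, while the arm keeps its last pose, push and grip.
It also fails if it takes over 64 s, if anything falls off the work surface, if the arm or the gripper's body presses on something with over 40 N, if the wrist force passes 120 N, or if a joint passes its speed limit or range.

## Working session

There is one attempt and no reset: what is moved stays moved. The work goes in short steps, Python scripts to look and compute and a tool call to move; the robot and the scene stay as the last step left them, time stands still between calls to the robot, and variables do not carry over. Pictures are saved under pics/ and viewed, and the job is handed in when it is done.

Besides the shell and the picture viewer there is one more tool, called after "Request:" as name(argument=value, ...), one argument or row to a line, values as JSON. apply_moves: Moves the arm, as the interface text tells. Its arguments: {"type":"object","properties":{"steps":{"type":"array"},"grip_force":{"type":"number"}},"required":["steps"]}

```bash
ls; mkdir -p pics; python3 - <<'E'
from plant import env
import cv2
print(env.get_obs())
for n in("side","top"):
    print(n,env.get_calibration(n))
    cv2.imwrite(f"pics/{n}0.png",env.snapshot(n)[:,:,::-1])
E
```

```text
pics
{'clock': 0.0, 'joints': array([-1.45702461e+00,  3.42723158e-01,  1.52499966e+00, -3.16153747e-05,
        1.27541483e+00, -1.46017775e-01]), 'joint_velocities': array([-0.00014746,  0.00080198, -0.00144957,  0.0002324 ,  0.00051239,
        0.00083711]), 'effort': array([-3.87184817e-03, -4.33690131e+01, -2.46011961e+01, -5.09624624e-04,
        7.91380880e-03, -3.82782855e-05]), 'ee_pos': array([ 134.81794306, -506.98169574,  230.6317987 ]), 'orientation': array([ 0.56016682,  0.43140515,  0.56094213, -0.43063517]), 'wrist_force': array([-0.3605201 ,  0.72114455, -0.56802545]), 'wrist_torque': array([0.00827125, 0.02071563, 0.00096034]), 'width': 85.45832234131119}
side {'fovy': 48.88951754654933, 'cx': 275.42786046120546, 'cy': 214.55731500407748, 'k1': -0.13488216931186456, 'rvec': array([ 2.39918561, -0.18778447,  0.05774596]), 'tvec': array([-514.7203748 ,  120.24196148, 1406.67629485])}
top {'fovy': 48.688074453776764, 'cx': 272.59293708686806, 'cy': 205.3038334007051, 'k1': 0.015148396349347238, 'rvec': array([ 2.18083756, -2.15200912,  0.11335521]), 'tvec': array([-1.45452031e+00,  5.39275799e+02,  1.60084308e+03])}
```

View pics/side0.png

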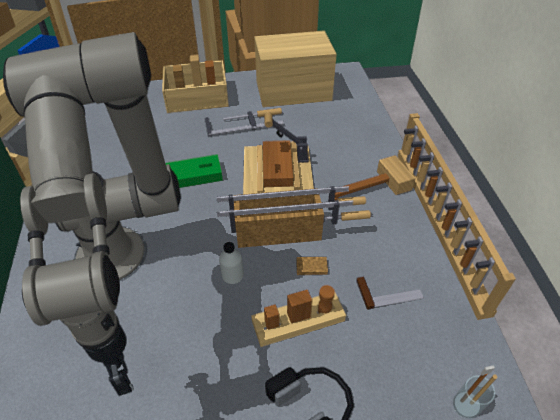

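View pics/top0.png

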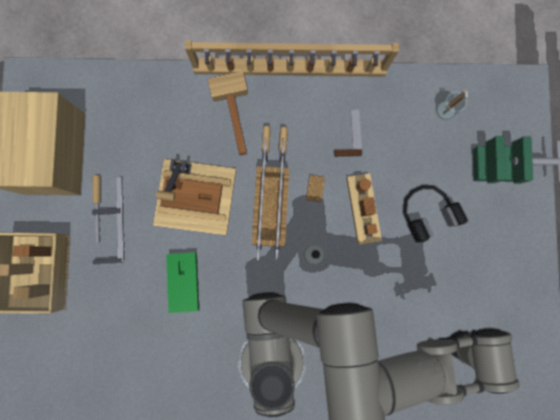

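The side view shows the rack around (300,315), the box around (280,215) and the jig around (278,165). In the top view the rack is at (365,208), the box at (270,205) and the jig at (195,195), and the clamp arm looks swung up. I'll enlarge these areas.

```bash
cat > h.py <<'E'
import numpy as np, cv2
from scipy.optimize import least_squares
from scipy.spatial.transform import Rotation as R
from plant import env
def cal(n):
    c=env.get_calibration(n); f=210/np.tan(np.radians(c['fovy'])/2)
    return f,c['cx'],c['cy'],c['k1'],R.from_rotvec(c['rvec']).as_matrix(),np.array(c['tvec'])
C={n:cal(n) for n in('side','top')}
def proj(n,P):
    f,cx,cy,k,Rm,t=C[n]; p=np.atleast_2d(P)@Rm.T+t; s=p[:,:2]/p[:,2:]
    s=s*(1+k*(s**2).sum(1,keepdims=True)); return s*f+[cx,cy]
def atz(n,uv,z):
    return np.array([least_squares(lambda q:(proj(n,[q[0],q[1],z])-u).ravel(),[500,0]).x for u in np.atleast_2d(uv)])
def tri(us,ut):
    r=least_squares(lambda P:np.r_[(proj('side',P)-us).ravel(),(proj('top',P)-ut).ravel()],[500,0,50]); return r.x,r.fun
def crop(src,x0,y0,x1,y1,out,s=5):
    im=cv2.imread(src)[y0:y1,x0:x1]; im=cv2.resize(im,None,fx=s,fy=s,interpolation=cv2.INTER_CUBIC)
    for x in range((x0+9)//10*10,x1,10):
        cv2.line(im,((x-x0)*s,0),((x-x0)*s,6),(0,0,255),1); cv2.putText(im,str(x),((x-x0)*s,16),0,.35,(0,0,255),1)
    for y in range((y0+9)//10*10,y1,10):
        cv2.line(im,(0,(y-y0)*s),(6,(y-y0)*s),(0,0,255),1); cv2.putText(im,str(y),(8,(y-y0)*s+4),0,.35,(0,0,255),1)
    cv2.imwrite(out,im)
E
python3 - <<'E'
from h import *
crop('pics/side0.png',230,100,360,200,'pics/sj.png',6)
crop('pics/side0.png',240,270,370,350,'pics/sr.png',6)
crop('pics/top0.png',145,145,245,240,'pics/tj.png',6)
crop('pics/top0.png',330,160,400,250,'pics/tr.png',6)
crop('pics/top0.png',240,115,340,275,'pics/tb.png',3)
E
```

```text
(no output)
```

View pics/sj.png

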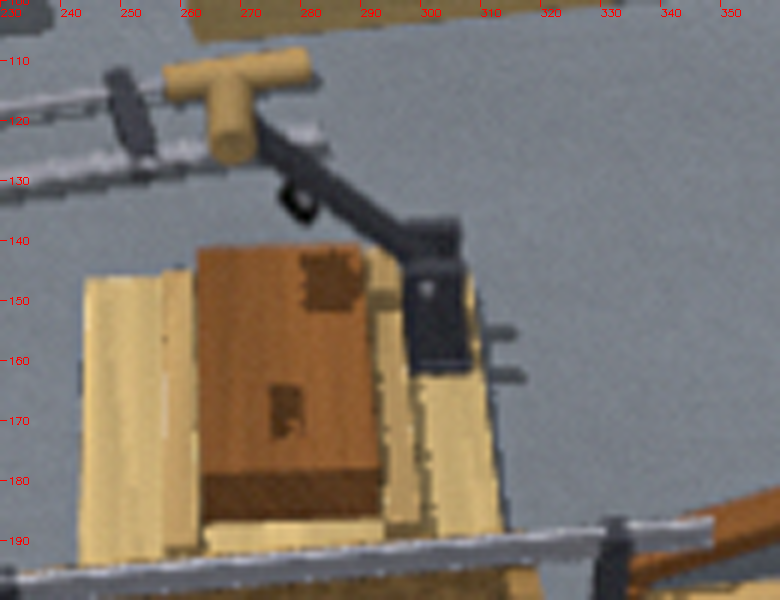

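View pics/tj.png

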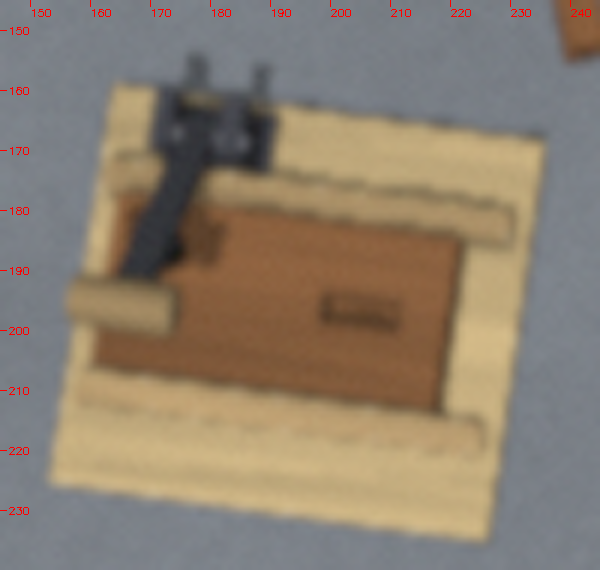

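View pics/sr.png

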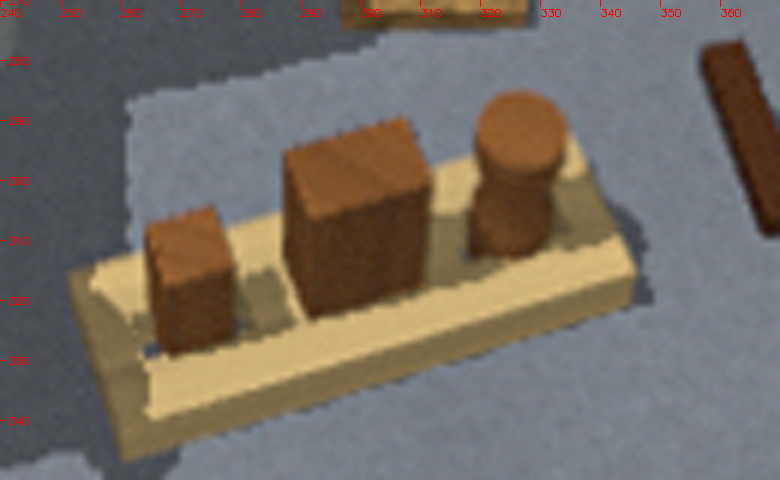

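View pics/tr.png

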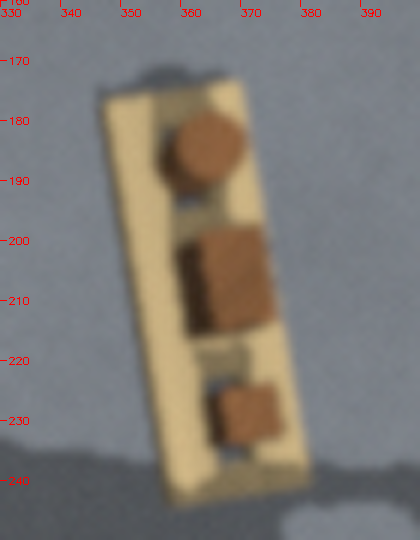

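View pics/tb.png

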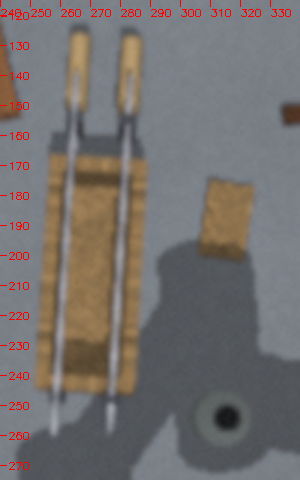

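```bash
python3 - <<'E'
from h import *
P=atz('top',[[96,177],[97,203]],13); print(P,proj('side',np.c_[P,[13,13]]))
def fit(L,W,z,ds,dt,x0):
    def f(q,full=0):
        c,s=np.cos(q[2]),np.sin(q[2])
        loc=np.array([[-L,-W],[L,-W],[L,W],[-L,W]])/2
        P=np.c_[loc@np.array([[c,s],[-s,c]])+q[:2],[z]*4]
        r=[]
        for n,d in(('side',ds),('top',dt)):
            d=np.array(d,float); p=proj(n,P); m=~np.isnan(d[:,0]); r.append((p-d)[m].ravel())
        return np.concatenate(r)
    o=least_squares(f,x0); return o.x,o.fun
N=[np.nan]*2
E=[N]*4
# order: (-L,-W),(L,-W),(L,W),(-L,W); foot x along world x
S=np.array([[287.2,295],[308,289.7],[311.7,300.3],[291.3,306.7]])
T=np.array([[363.3,199.2],[373.7,197.7],[375.8,213],[365.5,215.3]])
for z in(122,):
    print('S',atz('side',S,z).round(),'T',atz('top',T,z).round())
    s=S[[3,2,1,0]]; t=T[[2,1,0,3]]
    for a,b in((s,t),(s,E),(E,t)): q,r=fit(56,36,z,a,b,[480,-250,0]);print('foot',q.round(3),r.round(1))
M=np.array([[275.2,164.5],[279.8,164],[280.3,172.5],[275.8,173]]);MT=np.array([[198.7,193.7],[211.3,195.3],[211.3,200],[198.3,198.3]])
s=M[[3,2,1,0]]; t=MT[[2,1,0,3]]
for a,b in((s,t),(s,E),(E,t)): q,r=fit(18,46,58,a,b,[480,200,0]);print('mort',q.round(3),r.round(1))
B=np.array([[263,141.7],[290,140.8],[293,178],[263.7,178.7]])
BT=np.array([[218.3,213.7],[222.2,184.7],N,N])
s=B[[3,2,1,0]];
for a,b in((s,BT),(s,E)): q,r=fit(100,200,58,a,b,[480,200,0]);print('board',q.round(3),r.round(1))
E
```

```text
[[633.86876772 635.71533708]
 [540.84477416 627.25087393]] [[279.16839842 109.76235063]
 [256.88970435 113.18563024]]
S [[ 505. -307.]
 [ 560. -300.]
 [ 563. -332.]
 [ 509. -342.]] T [[ 554. -294.]
 [ 559. -329.]
 [ 508. -335.]
 [ 500. -301.]]
foot [ 5.32937e+02 -3.18101e+02  1.43000e-01] [-0.8 -0.7  0.1 -0.1 -1.  -1.1 -1.1 -0.8  1.4  0.2  0.9 -1.2  0.6 -1.3
  0.9 -0.7]
foot [ 5.34256e+02 -3.20379e+02  1.40000e-01] [-0.1 -0.   0.8  0.6 -0.3 -0.4 -0.4 -0.2]
foot [ 5.30333e+02 -3.14965e+02  1.46000e-01] [ 0.5  0.9 -0.1 -0.5 -0.4 -0.5 -0.   0.1]
mort [ 5.64045e+02  2.37738e+02 -1.04000e-01] [-0.9 -0.6 -0.1 -0.4 -0.3 -0.9 -0.9 -1.2  0.5 -0.3  1.1 -0.7  0.5 -0.7
  0.2 -0.1]
mort [ 5.65289e+02  2.33658e+02 -1.06000e-01] [-0.4  0.1  0.5  0.4  0.3 -0.1 -0.4 -0.4]
mort [ 5.62460e+02  2.39749e+02 -1.03000e-01] [-0.1  0.2  0.5 -0.3 -0.1 -0.2 -0.4  0.3]
board [ 5.70569e+02  2.84147e+02 -1.31000e-01] [-1.   0.  -0.3  0.1  0.1 -0.5 -0.4 -0.8  0.2 -1.   0.8 -0.4]
board [ 5.71626e+02  2.82594e+02 -1.22000e-01] [-0.3  0.4  0.4  0.2  0.2 -0.3 -0.3 -0.5]
```

```bash
python3 - <<'E'
from h import *
k=lambda a,o:np.array(a)/6+o-.42
so=[230,100];to=[145,145]
for nm,s,t in(('near',(232,147),(176,310)),('armtop',(258,125),(140,275)),('hinge',(430,237),(205,120))):
    P,r=tri(k(s,so),k(t,to)); print(nm,P.round(1),r.round(1))
    
# box corners: top view bar tips and box
ko=lambda a:np.array(a)/3+[240,115]-.33
print('bars low tips',atz('top',[ko((53,433)),ko((110,432))],135).round())
print('bars far tips',atz('top',[ko((80,30)),ko((130,30))],135).round())
print('box top corners',atz('top',[ko((52,155)),ko((147,157)),ko((133,392)),ko((35,388))],120).round())
# rack
kt=lambda a:np.array(a)/6+[330,160]-.42
print('rack',atz('top',[kt((103,100)),kt((242,82)),kt((311,485)),kt((170,505))],32).round())
print('glue',atz('top',[[315,254]],140))
print('offcut',atz('top',[[316,187]],19))
E
```

```text
near [547.5 319.5 183.6] [ 0. -0. -0.  0.]
armtop [565.7 339.6 182. ] [ 0.2 -0.  -0.   0.2]
hinge [664.6 325.  100.7] [ 0.4 -0.1 -0.   0.4]
bars low tips [[352.  53.]
 [354.  -9.]]
bars far tips [[798.  30.]
 [799. -26.]]
box top corners [[660.  59.]
 [659. -46.]
 [398. -34.]
 [401.  74.]]
rack [[ 645. -254.]
 [ 657. -336.]
 [ 421. -374.]
 [ 409. -292.]]
glue [[ 370.98237744 -133.64957257]]
offcut [[ 607.55630386 -147.26804858]]
```

```bash
cat >> h.py <<'E'
import json,os
R0=R.from_quat([0.43140515,0.56094213,-0.43063517,0.56016682])
def load():
    if os.path.exists('cmd.json'):
        d=json.load(open('cmd.json')); return np.array(d['p']),R.from_quat(d['q'])
    return np.array([134.888,-507.395,231.322]),R0
def down(h): # tool x down, tool z at heading h
    z=np.array([np.cos(h),np.sin(h),0]);x=np.array([0,0,-1.]);return R.from_matrix(np.c_[x,np.cross(z,x),z])
def need(p,Rt):
    p0,r0=load(); return np.r_[r0.inv().apply(np.array(p)-p0)/200,(r0.inv()*Rt).as_rotvec()/(np.pi/2)].round(4)
def done(row): # final row applied
    p0,r0=load(); p=p0+r0.apply(np.array(row[:3])*200); r=r0*R.from_rotvec(np.array(row[3:6])*np.pi/2)
    json.dump(dict(p=list(p),q=list(r.as_quat())),open('cmd.json','w'))
    o=env.get_obs(); q=o['orientation'];m=R.from_quat([q[1],q[2],q[3],q[0]])
    print('cmd',p.round(1),'meas',o['ee_pos'].round(1),'err deg',np.degrees((r.inv()*m).as_rotvec()).round(2),'F',o['wrist_force'].round(1),'w',round(o['width'],1),'t',o['clock'],'j',o['joints'].round(2))
E
python3 - <<'E'
from h import *
m=R0.as_matrix();print(m.round(3)); print(np.degrees(np.arctan2(m[1,2],m[0,2])))
h=np.arctan2(m[1,2],m[0,2])
for hh in(1.44,1.44-np.pi): print(need([300,-300,290],down(hh)))
E
```

```text
[[-0.     0.966  0.257]
 [ 0.002  0.257 -0.966]
 [-1.     0.    -0.002]]
-75.11462091878687
[-2.9200e-01  1.0643e+00 -7.9050e-01 -1.7513e+00 -1.0000e-04 -1.4000e-03]
[-2.9200e-01  1.0643e+00 -7.9050e-01  2.4870e-01 -1.0000e-03  1.0000e-04]
```

Request:
apply_moves(
  steps=[
    [[-0.05,0.1,-0.1,-0.04,0,0,-1],[-0.1,0.22,-0.22,-0.08,0,0,-1],[-0.15,0.35,-0.35,-0.13,0,0,-1],[-0.2,0.48,-0.48,-0.18,0,0,-1],[-0.25,0.62,-0.62,-0.23,0,0,-1],[-0.3,0.75,-0.75,-0.28,0,0,-1],[-0.35,0.87,-0.87,-0.33,0,0,-1],[-0.35,0.95,-0.95,-0.38,0,0,-1],[-0.35,1,-1,-0.38,0,0,-1],[-0.35,1,-1,-0.38,0,0,-1]],
  ],
)

```text
clock: 0.93
ee_pos: [277.6, -260.4, 301.5]
orientation: [0.663, 0.246, 0.663, -0.246]
wrist_force: [0.2, 0.8, -0.1]
width: 0.1
```

```bash
python3 - <<'E'
from h import *
done([-0.35,1,-1,-0.38,0,0])
print(need([450,-20,300],down(-.2)),need([555,347,300],down(-.1)))
E
```

```text
cmd [ 276.8 -262.8  301.7] meas [ 277.6 -260.4  301.5] err deg [-0.19 -0.08 -0.02] F [ 0.2  0.8 -0.1] w 0.1 t 0.9333 j [-0.96  0.02  1.74  0.    1.39 -0.25]
[ 1.0000e-02  1.4847e+00 -1.4080e-01 -3.2730e-01 -6.0000e-04 -8.0000e-04] [ 1.2700e-02  3.2152e+00 -9.4590e-01 -3.9090e-01 -5.0000e-04 -9.0000e-04]
```

Request:
apply_moves(
  steps=[
    [[0,0.1,0,-0.05,0,0,-1],[0,0.25,0,-0.1,0,0,-1],[0,0.4,0,-0.15,0,0,-1],[0,0.55,0,-0.2,0,0,-1],[0,0.7,0,-0.25,0,0,-1],[0,0.85,0,-0.3,0,0,-1],[0,0.95,0,-0.35,0,0,-1],[0,1,0,-0.39,0,0,-1],[0,1,0,-0.39,0,0,-1],[0,1,0,-0.39,0,0,-1]],
  ],
)

```text
clock: 1.77
ee_pos: [407.6, -112.0, 300.8]
orientation: [0.706, 0.036, 0.707, -0.036]
wrist_force: [-0.8, -0.2, -0.3]
width: 0.2
```

```bash
python3 - <<'E'
from h import *
done([0,1,0,-0.39,0,0])
print(need([440,80,300],down(-.1)),need([555,347,300],down(-.1)))
E
```

```text
cmd [ 407.8 -111.7  301.9] meas [ 407.6 -112.   300.8] err deg [ 0.08  0.05 -0.1 ] F [-0.8 -0.2 -0.3] w 0.2 t 1.7667 j [-0.45  0.1   1.65 -0.    1.4  -0.35]
[ 1.080e-02  9.699e-01  6.310e-02 -9.000e-04 -2.000e-04 -1.000e-03] [ 1.2700e-02  2.3562e+00  4.9990e-01 -9.0000e-04 -2.0000e-04 -1.0000e-03]
```

Request:
apply_moves(
  steps=[
    [[0,0.1,0.02,0,0,0,-1],[0,0.25,0.05,0,0,0,-1],[0,0.4,0.1,0,0,0,-1],[0,0.55,0.12,0,0,0,-1],[0,0.75,0.15,0,0,0,-1],[0,0.9,0.18,0,0,0,-1],[0,1,0.2,0,0,0,-1],[0,1,0.2,0,0,0,-1],[0,1,0.2,0,0,0,-1],[0,1,0.2,0,0,0,-1]],
  ],
)

```text
clock: 2.6
ee_pos: [467.6, 81.9, 301.1]
orientation: [0.706, 0.036, 0.706, -0.037]
wrist_force: [0.0, 0.4, 0.1]
width: 0.1
```

Request:
apply_moves(
  steps=[
    [[0,0.1,0.02,0,0,0,-1],[0,0.25,0.05,0,0,0,-1],[0,0.4,0.1,0,0,0,-1],[0,0.55,0.15,0,0,0,-1],[0,0.75,0.2,0,0,0,-1],[0,0.9,0.25,0,0,0,-1],[0,1,0.3,0,0,0,-1],[0,1,0.3,0,0,0,-1],[0,1,0.3,0,0,0,-1],[0,1,0.3,0,0,0,-1]],
  ],
)

```text
clock: 3.43
ee_pos: [547.9, 274.2, 301.2]
orientation: [0.706, 0.036, 0.706, -0.037]
wrist_force: [-0.0, -0.2, -0.3]
width: -0.3
```

```bash
python3 - <<'E'
from h import *
done([0,2,0.5,0,0,0])
print(need([549,347,230],down(-.1)))
for n in("side","top"): cv2.imwrite(f"pics/{n}1.png",env.snapshot(n)[:,:,::-1])
crop('pics/side1.png',230,50,360,180,'pics/s1.png',6)
crop('pics/top1.png',135,130,245,240,'pics/t1.png',6)
E
```

```text
cmd [547.8 276.1 302.4] meas [547.9 274.2 301.2] err deg [ 0.13  0.01 -0.14] F [-0.  -0.2 -0.3] w -0.3 t 3.4333 j [ 0.34  0.47  1.13 -0.    1.54  0.44]
[ 3.627e-01  3.527e-01 -2.990e-02 -9.000e-04 -2.000e-04 -1.000e-03]
```

View pics/s1.png

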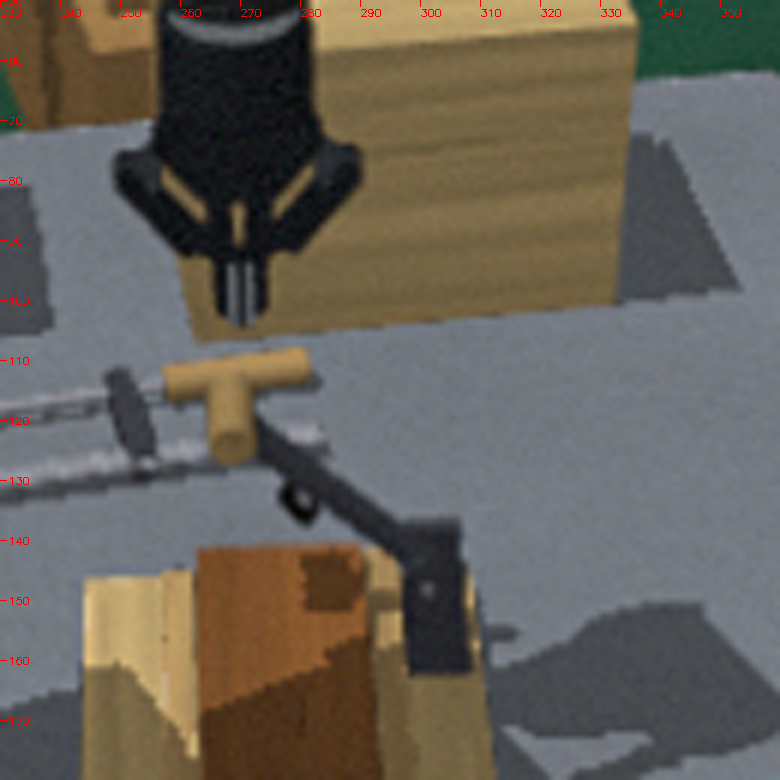

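View pics/t1.png

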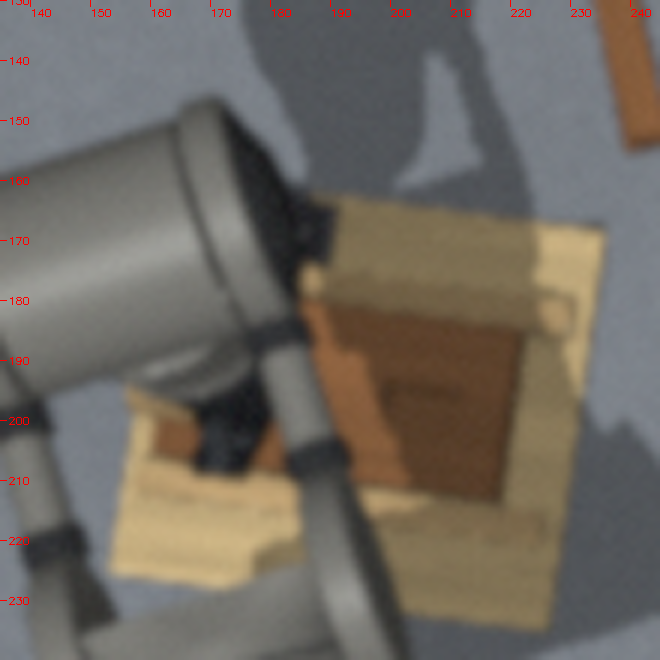

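```bash
python3 - <<'E'
from h import *
print(proj('side',[547.9,274.2,301.2]))
E
```

```text
[[269.63093356 102.0546471 ]]
```

Request:
apply_moves(
  steps=[
    [[0,0.08,0,0,0,0,-1],[0,0.2,0,0,0,0,-1],[0,0.3,0,0,0,0,-1],[0.05,0.35,0,0,0,0,-1],[0.12,0.36,0,0,0,0,-1],[0.2,0.36,0,0,0,0,-1],[0.28,0.36,0,0,0,0,-1],[0.34,0.36,0,0,0,0,-1],[0.36,0.36,0,0,0,0,-1],[0.36,0.36,0,0,0,0,-1]],
  ],
)

```text
clock: 4.37
ee_pos: [554.6, 346.6, 227.9]
orientation: [0.705, 0.036, 0.707, -0.037]
wrist_force: [-0.2, -0.2, -0.4]
width: -0.0
```

```bash
python3 - <<'E'
from h import *
done([0.36,0.36,0,0,0,0])
for n in("side",): cv2.imwrite(f"pics/{n}2.png",env.snapshot(n)[:,:,::-1])
crop('pics/side2.png',230,60,360,180,'pics/s2.png',6)
h=np.array([665,335]);u=np.array([np.cos(-.11),np.sin(-.11)])
for a in np.arange(.75,-.06,-.1):
    p=np.r_[h-155*np.cos(a)*u,80+155*np.sin(a)+14]; print(a.round(2),p.round(),need(p,down(-.1))[:3])
E
```

```text
cmd [555.1 347.9 230.5] meas [554.6 346.6 227.9] err deg [ 0.05  0.11 -0.19] F [-0.2 -0.2 -0.4] w -0.0 t 4.3667 j [ 0.44  0.59  1.13 -0.    1.43  0.54]
0.75 [552. 347. 200.] [ 0.1545 -0.0036 -0.0137]
0.65 [542. 349. 188.] [ 0.2137 -0.0033 -0.0636]
0.55 [534. 350. 175.] [ 0.2777 -0.003  -0.1073]
0.45 [526. 350. 161.] [ 0.3457 -0.0028 -0.1445]
0.35 [520. 351. 147.] [ 0.417  -0.0027 -0.1746]
0.25 [516. 351. 132.] [ 0.4911 -0.0026 -0.1975]
0.15 [513. 352. 117.] [ 0.567  -0.0026 -0.2128]
0.05 [511. 352. 102.] [ 0.6441 -0.0026 -0.2205]
-0.05 [511. 352.  86.] [ 0.7215 -0.0027 -0.2205]
```

View pics/s2.png

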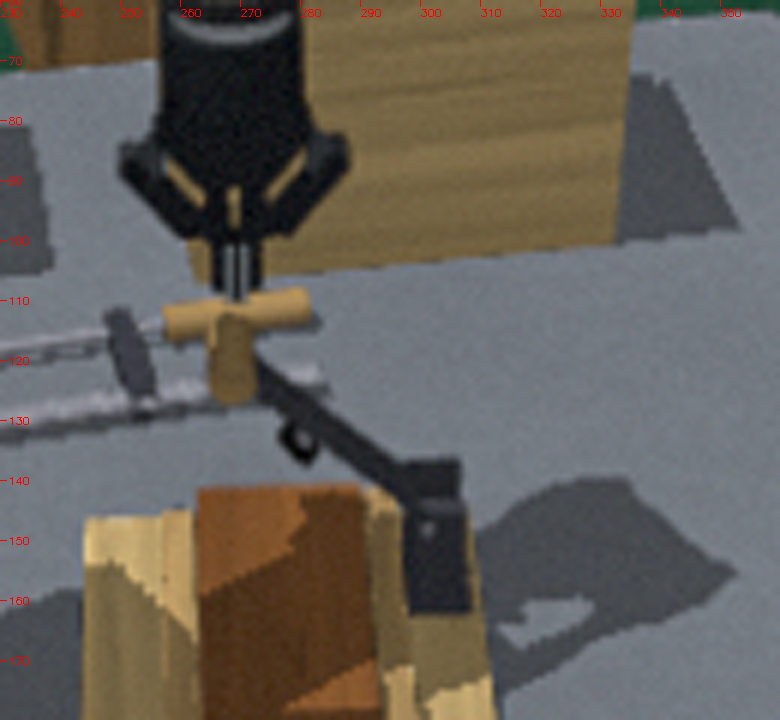

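The shut finger tips at (269,109) sit right above the handle, whose near end is at (269,122). I'll push it down along its arc.

Request:
apply_moves(
  steps=[
    [[0.08,0,-0.01,0,0,0,-1],[0.15,0,-0.02,0,0,0,-1],[0.18,0,-0.04,0,0,0,-1],[0.21,0,-0.06,0,0,0,-1],[0.25,0,-0.09,0,0,0,-1],[0.28,0,-0.11,0,0,0,-1],[0.31,0,-0.13,0,0,0,-1],[0.35,0,-0.145,0,0,0,-1],[0.38,0,-0.16,0,0,0,-1],[0.42,0,-0.175,0,0,0,-1]],
  ],
)

```text
clock: 5.25
ee_pos: [520.3, 351.5, 144.9]
orientation: [0.706, 0.036, 0.706, -0.036]
wrist_force: [-1.2, 0.6, 1.8]
width: -0.3
```

```bash
python3 - <<'E'
from h import *
done([0.42,0,-0.175,0,0,0])
h=np.array([665,335]);u=np.array([np.cos(-.11),np.sin(-.11)])
for a in np.arange(.25,-.06,-.1):
    p=np.r_[h-155*np.cos(a)*u,80+155*np.sin(a)+14]; print(a.round(2),p.round(),need(p,down(-.1))[:3])
for n in("side",): cv2.imwrite(f"pics/{n}3.png",env.snapshot(n)[:,:,::-1])
crop('pics/side3.png',230,60,360,180,'pics/s3.png',6)
E
```

```text
cmd [520.3 351.5 146.6] meas [520.3 351.5 144.9] err deg [ 0.   -0.07 -0.07] F [-1.2  0.6  1.8] w -0.3 t 5.25 j [ 0.47  0.6   1.34 -0.    1.2   0.57]
0.25 [516. 351. 132.] [ 0.0711 -0.0026 -0.0225]
0.15 [513. 352. 117.] [ 0.147  -0.0026 -0.0378]
0.05 [511. 352. 102.] [ 0.2241 -0.0026 -0.0455]
-0.05 [511. 352.  86.] [ 0.3015 -0.0027 -0.0455]
```

View pics/s3.png

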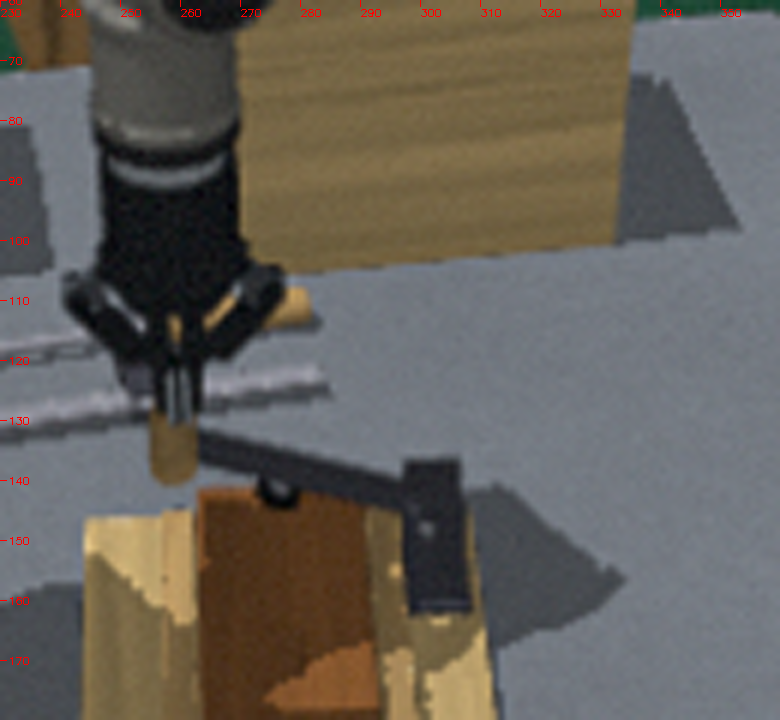

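The arm is following: the handle is at (259,136), still under the tips. I'll keep going down.

Request:
apply_moves(
  steps=[
    [[0.04,0,-0.015,0,0,0,-1],[0.08,0,-0.025,0,0,0,-1],[0.12,0,-0.035,0,0,0,-1],[0.16,0,-0.042,0,0,0,-1],[0.2,0,-0.045,0,0,0,-1],[0.22,0,-0.05,0,0,0,-1],[0.23,0,-0.05,0,0,0,-1],[0.24,0,-0.05,0,0,0,-1],[0.25,0,-0.05,0,0,0,-1],[0.255,0,-0.05,0,0,0,-1]],
  ],
)

```text
clock: 6.13
ee_pos: [510.5, 352.4, 94.2]
orientation: [0.706, 0.036, 0.706, -0.036]
wrist_force: [-0.2, 0.6, 1.1]
width: -0.0
```

```bash
python3 - <<'E'
from h import *
done([0.255,0,-0.05,0,0,0])
E
```

```text
cmd [510.3 352.6  95.6] meas [510.5 352.4  94.2] err deg [ 0.01 -0.03 -0.08] F [-0.2  0.6  1.1] w -0.0 t 6.1333 j [ 0.48  0.64  1.42 -0.    1.08  0.58]
```

Request:
apply_moves(
  steps=[
    [[0.005,0,0,0,0,0,-1],[0.01,0,0,0,0,0,-1],[0.015,0,0,0,0,0,-1],[0.02,0,0,0,0,0,-1],[0.02,0,0,0,0,0,-1],[0.02,0,0,0,0,0,-1],[0.02,0,0,0,0,0,-1],[0.02,0,0,0,0,0,-1],[0.02,0,0,0,0,0,-1],[0.02,0,0,0,0,0,-1]],
  ],
)

```text
clock: 6.97
ee_pos: [510.5, 352.5, 93.7]
orientation: [0.707, 0.036, 0.705, -0.035]
wrist_force: [-6.8, -4.5, 20.9]
width: -0.2
```

```bash
python3 - <<'E'
from h import *
done([0.02,0,0,0,0,0])
for n in("side",): cv2.imwrite(f"pics/{n}4.png",env.snapshot(n)[:,:,::-1])
crop('pics/side4.png',230,60,360,180,'pics/s4.png',6)
E
```

```text
cmd [510.3 352.6  91.6] meas [510.5 352.5  93.7] err deg [-0.01 -0.14 -0.03] F [-6.8 -4.5 20.9] w -0.2 t 6.9667 j [ 0.48  0.64  1.42 -0.    1.07  0.58]
```

View pics/s4.png

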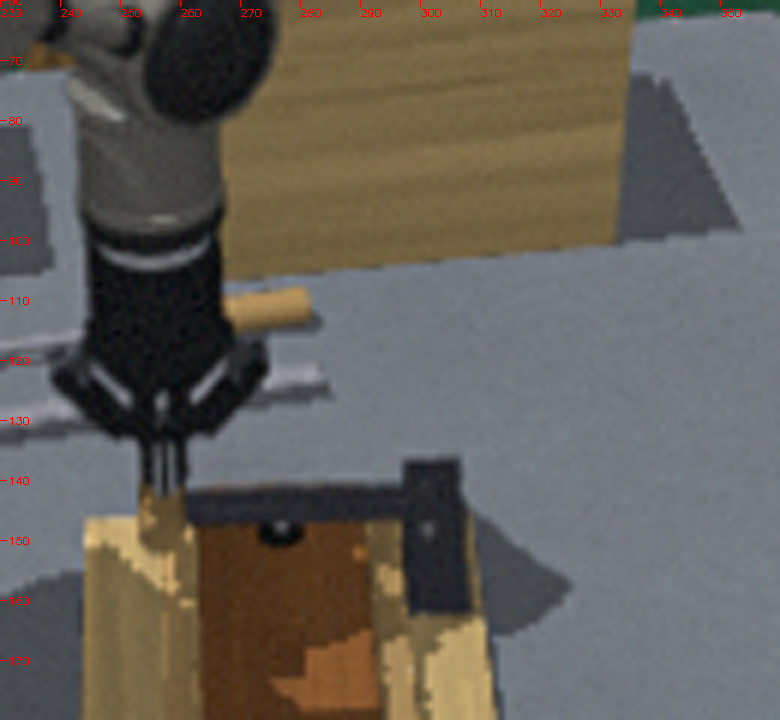

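The arm is level with its pad on the board, and the force rose to 21 N against the stop. Now I'll lift off and head for the rack.

Request:
apply_moves(
  steps=[
    [[-0.05,0,0,0,0,0,-1],[-0.15,0,0,0,0,0,-1],[-0.3,0,0,0,0,0,-1],[-0.45,0,0,0,0,0,-1],[-0.6,-0.05,0,0,0,0,-1],[-0.75,-0.2,0,0,0,0,-1],[-0.9,-0.4,0,0,0,0,-1],[-1,-0.6,0,0,0,0,-1],[-1,-0.8,0,0,0,0,-1],[-1,-1,0,0,0,0,-1]],
  ],
)

```text
clock: 7.85
ee_pos: [491.2, 159.7, 292.4]
orientation: [0.708, 0.036, 0.704, -0.035]
wrist_force: [1.1, -1.1, -1.4]
width: -0.0
```

Request:
apply_moves(
  steps=[
    [[0,-0.2,0,0,0,0,1],[0,-0.4,0,0,0,0,1],[0,-0.6,0,0,0,0,1],[0,-0.8,0,0,0,0,1],[0,-0.95,0,0,0,0,1],[0,-1,0,0,0,0,1],[0,-1,0,0,0,0,1],[0,-1,0,0,0,0,1],[0,-1,0,0,0,0,1],[0,-1,0,0,0,0,1]],
  ],
)

```text
clock: 8.68
ee_pos: [470.7, -36.6, 290.1]
orientation: [0.706, 0.035, 0.706, -0.035]
wrist_force: [-0.4, 0.1, -0.6]
width: 85.2
```

```bash
python3 - <<'E'
from h import *
done([-1,-2,0,0,0,0])
print(need([533,-318,292],down(-1.428)))
cv2.imwrite("pics/top5.png",env.snapshot("top")[:,:,::-1]);cv2.imwrite("pics/side5.png",env.snapshot("side")[:,:,::-1])
crop('pics/side5.png',230,90,360,200,'pics/s5.png',6)
crop('pics/top5.png',145,145,245,240,'pics/t5.png',6)
E
```

```text
cmd [469.8 -45.6 291. ] meas [470.7 -36.6 290.1] err deg [-0.12 -0.02 -0.07] F [-0.4  0.1 -0.6] w 85.2 t 8.6833 j [-0.24  0.2   1.55  0.    1.39 -0.14]
[-7.3000e-03 -1.3228e+00  4.5230e-01  8.4450e-01 -8.0000e-04 -7.0000e-04]
```

View pics/s5.png

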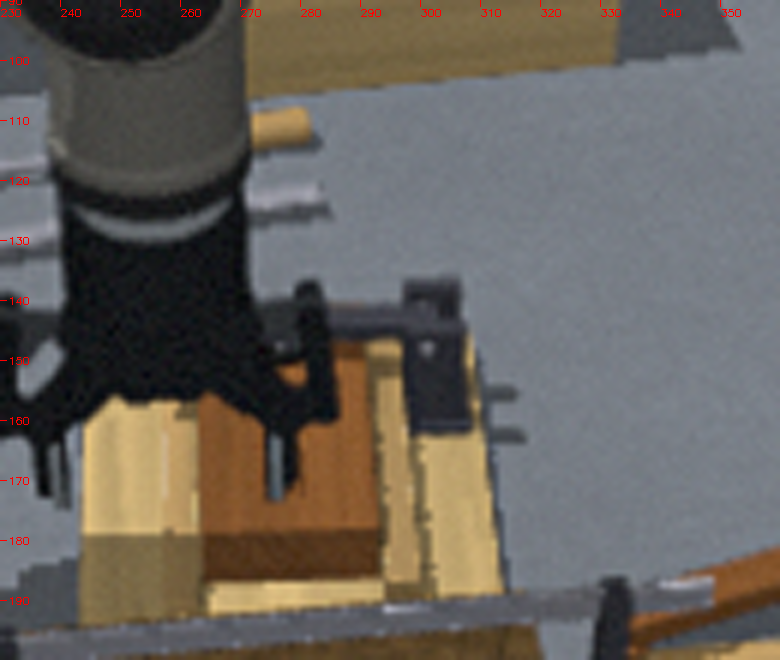

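View pics/t5.png

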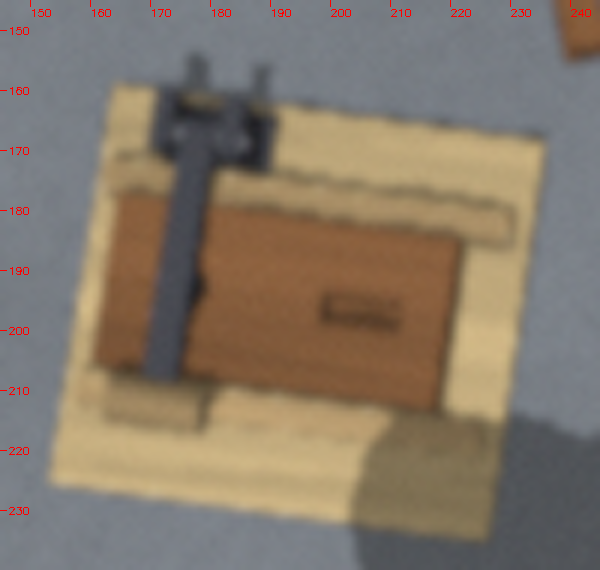

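```bash
python3 - <<'E'
from h import *
p,r=load(); json.dump(dict(p=[470.9,-37,291],q=list(r.as_quat())),open('cmd.json','w'))
def fit2(ss,tt,L,W,z):
    def f(q):
        c,s=np.cos(q[2]),np.sin(q[2]); loc=np.array([[-L,-W],[L,-W],[L,W],[-L,W]])/2
        P=np.c_[loc@np.array([[c,s],[-s,c]])+q[:2],[z]*4]
        return np.r_[(proj('side',P)-ss).ravel(),(proj('top',P)-tt).ravel()]
    return least_squares(f,[500,0,0]).x
S=np.array([[287.2,295],[308,289.7],[311.7,300.3],[291.3,306.7]])-.42
T=np.array([[363.3,199.2],[373.7,197.7],[375.8,213],[365.5,215.3]])-.42
print(fit2(S[[3,2,1,0]],T[[2,1,0,3]],56,36,122))
M=np.array([[275.2,164.5],[279.8,164],[280.3,172.5],[275.8,173]])-.42;MT=np.array([[198.7,193.7],[211.3,195.3],[211.3,200],[198.3,198.3]])-.42
print(fit2(M[[3,2,1,0]],MT[[2,1,0,3]],18,46,58))
# edges angle of rack, jig
kt=lambda a:np.array(a)/6+[330,160]-.42
q=atz('top',[kt((103,100)),kt((242,82)),kt((311,485)),kt((170,505))],32); d=q[0]-q[3];e=q[1]-q[2]; print('rack yaw',np.arctan2(d[1],d[0]),np.arctan2(e[1],e[0]),q.mean(0))
kj=lambda a:np.array(a)/6+[145,145]-.42
q=atz('top',[kj((463,238)),kj((440,412)),kj((92,366)),kj((118,190))],58);print(q.round(1))
for a,b in((1,0),(2,3),(2,1),(3,0)): d=q[b]-q[a];print(np.arctan2(d[1],d[0]))
q=atz('top',[kj((115,82)),kj((546,136)),kj((489,541)),kj((50,484))],18)
print(q.round())
for a,b in((2,1),(3,0),(2,3),(1,0)): d=q[b]-q[a];print('base',np.arctan2(d[1],d[0]))
print(need([533,-318,292],down(-1.428)))
E
```

```text
[ 5.32927771e+02 -3.16666703e+02  1.43118220e-01]
[ 5.64188333e+02  2.39559022e+02 -1.04240033e-01]
rack yaw 0.1586466958489958 0.15889624124223461 [ 533.11022872 -313.97645998]
[[607.1 182.7]
 [506.1 193.4]
 [530.  393.7]
 [632.4 382.6]]
-0.10535821166585656
-0.1073637084498059
-1.6893740953166896
-1.6968211518265641
[[704. 396.]
 [675. 139.]
 [434. 168.]
 [464. 425.]]
base -0.11625137924730924
base -0.12013045284291514
base 1.454923605140583
base 1.458115152701211
[-7.2000e-03 -1.3663e+00  4.5120e-01  8.4450e-01 -8.0000e-04 -7.0000e-04]
```

Request:
apply_moves(
  steps=[
    [[0,-0.1,0.02,0.05,0,0,1],[0,-0.2,0.05,0.1,0,0,1],[0,-0.35,0.1,0.16,0,0,1],[0,-0.5,0.15,0.22,0,0,1],[0,-0.65,0.2,0.28,0,0,1],[0,-0.78,0.25,0.34,0,0,1],[0,-0.9,0.3,0.4,0,0,1],[0,-0.95,0.32,0.44,0,0,1],[0,-0.95,0.32,0.44,0,0,1],[0,-0.95,0.32,0.44,0,0,1]],
  ],
)

```text
clock: 9.62
ee_pos: [515.1, -232.9, 289.7]
orientation: [0.652, 0.272, 0.653, -0.272]
wrist_force: [-0.1, 0.7, 0.1]
width: 85.4
```

```bash
python3 - <<'E'
from h import *
done([0,-0.95,0.32,0.44,0,0])
print(need([533,-317,200],down(-1.421)))
E
```

```text
cmd [ 515.3 -232.5  290.7] meas [ 515.1 -232.9  289.7] err deg [-0.12 -0.01 -0.05] F [-0.1  0.7  0.1] w 85.4 t 9.6167 j [-0.56  0.38  1.3   0.    1.46  0.23]
[ 4.528e-01 -2.340e-01  3.635e-01  4.000e-01 -9.000e-04 -3.000e-04]
```

Request:
apply_moves(
  steps=[
    [[0,-0.05,0.08,0.06,0,0,1],[0,-0.1,0.16,0.12,0,0,1],[0,-0.15,0.24,0.18,0,0,1],[0,-0.2,0.3,0.24,0,0,1],[0.1,-0.234,0.364,0.3,0,0,1],[0.2,-0.234,0.364,0.36,0,0,1],[0.3,-0.234,0.364,0.4,0,0,1],[0.38,-0.234,0.364,0.4,0,0,1],[0.44,-0.234,0.364,0.4,0,0,1],[0.45,-0.234,0.364,0.4,0,0,1]],
  ],
)

```text
clock: 10.45
ee_pos: [532.1, -315.7, 197.9]
orientation: [0.535, 0.46, 0.539, -0.46]
wrist_force: [0.2, -0.2, -0.1]
width: 85.4
```

```bash
python3 - <<'E'
from h import *
done([0.45,-0.234,0.364,0.4,0,0])
print(need([533,-317,82],down(-1.421)))
for n in("side","top"): cv2.imwrite(f"pics/{n}6.png",env.snapshot(n)[:,:,::-1])
crop('pics/side6.png',230,220,360,350,'pics/s6.png',6)
crop('pics/top6.png',320,150,420,260,'pics/t6.png',6)
E
```

```text
cmd [ 533.1 -317.1  200.6] meas [ 532.1 -315.7  197.9] err deg [-0.22  0.11 -0.18] F [ 0.2 -0.2 -0.1] w 85.4 t 10.45 j [-0.66  0.54  1.29  0.    1.31  0.76]
[ 5.928e-01 -3.000e-04  5.000e-04  0.000e+00 -1.000e-03 -0.000e+00]
```

View pics/s6.png

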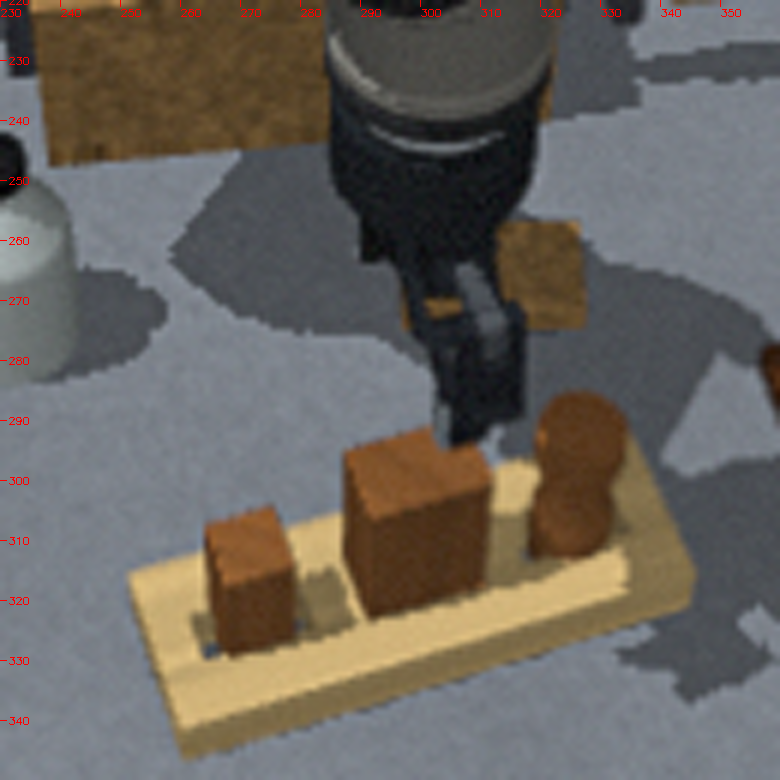

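View pics/t6.png

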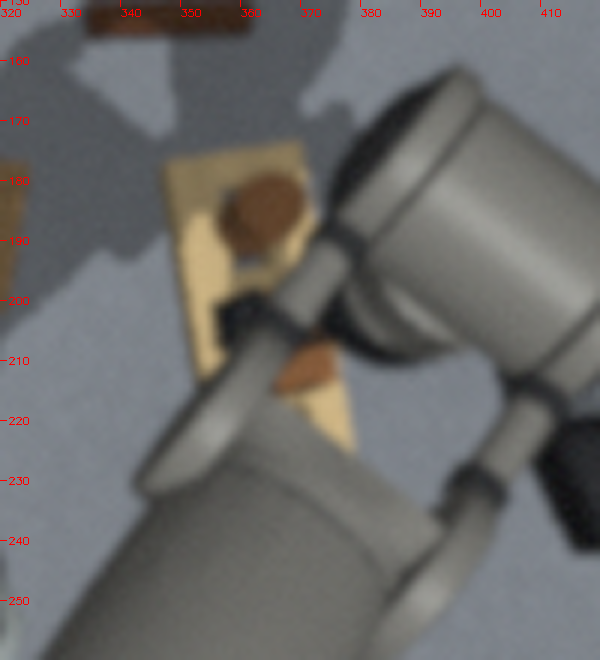

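```bash
python3 - <<'E'
from h import *
c=np.array([532.1,-315.7,211]);d=np.array([np.cos(-1.421),np.sin(-1.421),0])
for s in(-57,-42.5,42.5,57): print(s,proj('side',c+s*d),proj('top',c+s*d))
E
python3 -c "
from h import *
crop('pics/side6.png',270,200,340,310,'pics/s6b.png',7)"
```

```text
-57 [[291.74148844 257.89156344]] [[357.62360274 205.24000816]]
-42.5 [[293.65153333 262.46150934]] [[362.23024432 204.60977511]]
42.5 [[305.47478197 290.74659628]] [[389.22650395 200.91712794]]
57 [[307.60335119 295.8382665 ]] [[393.83072373 200.28746536]]
```

View pics/s6b.png

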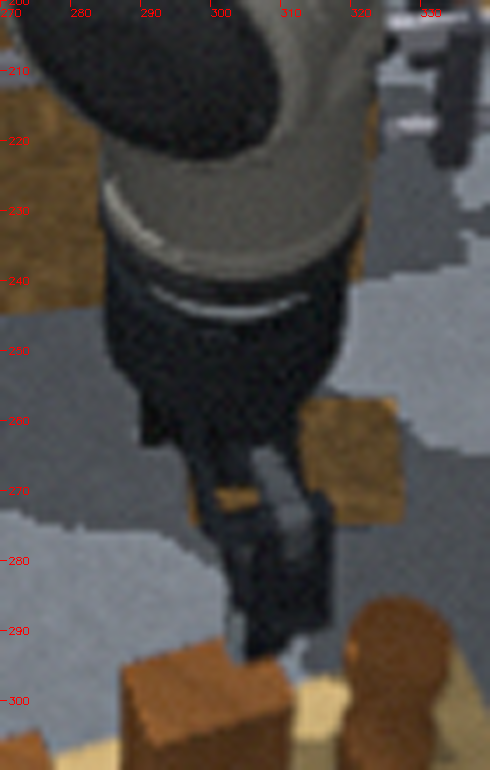

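Request:
apply_moves(
  steps=[
    [[0.06,0,0,0,0,0,1],[0.14,0,0,0,0,0,1],[0.22,0,0,0,0,0,1],[0.3,0,0,0,0,0,1],[0.38,0,0,0,0,0,1],[0.46,0,0,0,0,0,1],[0.54,0,0,0,0,0,1],[0.6,0,0,0,0,0,1],[0.64,0,0,0,0,0,1],[0.64,0,0,0,0,0,1]],
  ],
)

```text
clock: 11.38
ee_pos: [532.5, -317.6, 71.2]
orientation: [0.536, 0.461, 0.537, -0.461]
wrist_force: [-0.4, -0.8, 0.9]
width: 85.2
```

```bash
python3 - <<'E'
from h import *
done([0.64,0,0,0,0,0])
for n in("side","top"): cv2.imwrite(f"pics/{n}7.png",env.snapshot(n)[:,:,::-1])
crop('pics/side7.png',230,220,360,350,'pics/s7.png',6)
E
```

```text
cmd [ 533.  -316.9   72.6] meas [ 532.5 -317.6   71.2] err deg [-0.04 -0.02 -0.07] F [-0.4 -0.8  0.9] w 85.2 t 11.3833 j [-0.66  0.67  1.44 -0.    1.03  0.76]
```

View pics/s7.png

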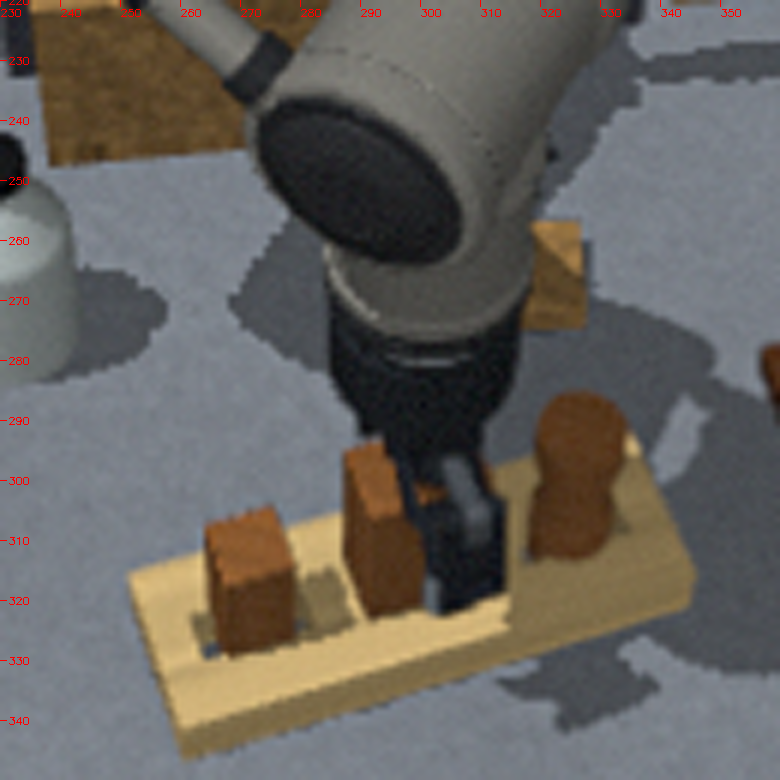

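Request:
apply_moves(
  steps=[
    [[0,0,0,0,0,0,-1],[0,0,0,0,0,0,-1],[0,0,0,0,0,0,-1],[0,0,0,0,0,0,-1],[0,0,0,0,0,0,-1],[0,0,0,0,0,0,-1],[0,0,0,0,0,0,-1],[0,0,0,0,0,0,-1],[0,0,0,0,0,0,-1],[0,0,0,0,0,0,-1]],
  ],
  grip_force=60,
)

```text
clock: 12.32
ee_pos: [532.9, -318.4, 72.7]
orientation: [0.536, 0.461, 0.536, -0.461]
wrist_force: [-1.1, 0.5, 4.8]
width: 35.7
```

```bash
python3 - <<'E'
from h import *
done([0]*6)
E
```

```text
cmd [ 533.  -316.9   72.6] meas [ 532.9 -318.4   72.7] err deg [-0.   -0.12  0.02] F [-1.1  0.5  4.8] w 35.7 t 12.3167 j [-0.66  0.67  1.44 -0.    1.03  0.76]
```

Request:
apply_moves(
  steps=[
    [[-0.02,0,0,0,0,0,-1],[-0.05,0,0,0,0,0,-1],[-0.09,0,0,0,0,0,-1],[-0.14,0,0,0,0,0,-1],[-0.2,0,0,0,0,0,-1],[-0.26,0,0,0,0,0,-1],[-0.32,0,0,0,0,0,-1],[-0.37,0,0,0,0,0,-1],[-0.4,0,0,0,0,0,-1],[-0.4,0,0,0,0,0,-1]],
  ],
)

```text
clock: 13.15
ee_pos: [533.4, -318.8, 154.1]
orientation: [0.537, 0.461, 0.535, -0.461]
wrist_force: [0.9, -0.8, -0.9]
width: 35.3
```

Request:
apply_moves(
  steps=[
    [[-0.03,0,0,0,0,0,-1],[-0.08,0,0,0,0,0,-1],[-0.15,0,0,0,0,0,-1],[-0.22,0,0,0,0,0,-1],[-0.3,0,0,0,0,0,-1],[-0.38,0,0,0,0,0,-1],[-0.45,0,0,0,0,0,-1],[-0.5,0,0,0,0,0,-1],[-0.52,0,0,0,0,0,-1],[-0.52,0,0,0,0,0,-1]],
  ],
)

```text
clock: 13.98
ee_pos: [533.0, -318.4, 257.1]
orientation: [0.537, 0.461, 0.535, -0.461]
wrist_force: [-0.2, -0.5, -1.2]
width: 35.5
```

```bash
python3 - <<'E'
from h import *
done([-.92,0,0,0,0,0])
for n in("side","top"): cv2.imwrite(f"pics/{n}8.png",env.snapshot(n)[:,:,::-1])
crop('pics/side8.png',230,200,360,330,'pics/s8.png',6)
crop('pics/top8.png',320,150,420,260,'pics/t8.png',6)
E
```

```text
cmd [ 533.1 -317.2  256.6] meas [ 533.  -318.4  257.1] err deg [-0.   -0.16  0.06] F [-0.2 -0.5 -1.2] w 35.5 t 13.9833 j [-0.66  0.51  1.19 -0.    1.44  0.76]
```

View pics/s8.png

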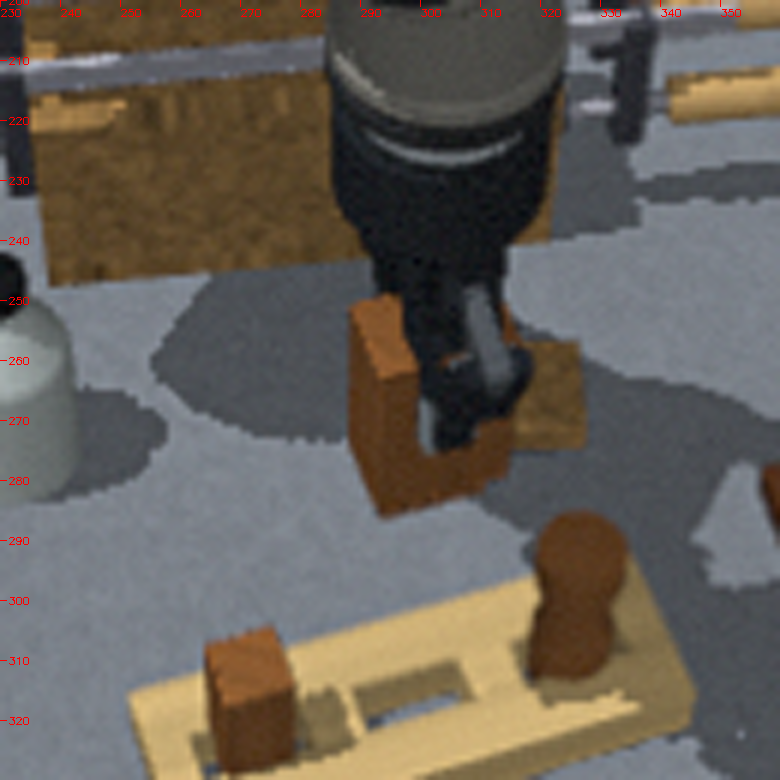

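View pics/t8.png

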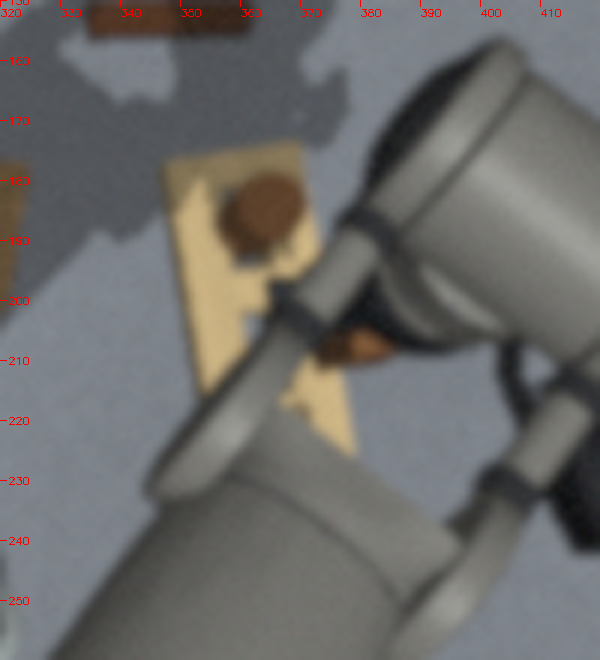

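```bash
cat >> h.py <<'E'
def footfit(p,h,pts,tilt=False):
    """pts: {(sx,sy,sz):pixel side}; local foot corner signs; foot x axis heading h+pi/2, foot y = jaw axis(h) negative"""
    def f(q):
        Rm=R.from_euler('z',h+np.pi/2)*R.from_rotvec([q[3],q[4],q[5]]) if tilt else R.from_euler('z',h+np.pi/2)
        P=np.array([Rm.apply([28*a,18*b,45*c]) for a,b,c in pts])+np.array([p[0],p[1],0])+R.from_euler('z',h+np.pi/2).apply([q[0],q[1],0])+[0,0,q[2]]
        return np.r_[(proj('side',P)-np.array(list(pts.values()))).ravel(), 0.05*q[3:] *0 if not tilt else []]
    o=least_squares(f,np.r_[0,0,p[2],[0,0,0]] if tilt else [0,0,p[2]]); return o.x,o.fun
E
python3 - <<'E'
from h import *
k=lambda a:np.array(a)/6+[230,200]-.42
pts={(-1,-1,1):k((380,378)),(-1,-1,-1):k((383,517)),(1,-1,-1):k((509,477)),(-1,1,1):k((350,311))}
for t in(0,1):
  q,r=footfit([533,-318.4,257.1],-1.421,pts,t); print(q.round(3),r.round(2))
E
```

```text
[  9.695  17.284 230.758] [ 0.38  0.54 -0.83 -0.44  0.08  0.27  0.34 -0.38]
[ 1.62590e+01  3.52880e+01  2.03822e+02 -5.50000e-02 -1.00000e-02
  2.80000e-02] [ 0.12 -0.03 -0.04 -0.15  0.07  0.11 -0.15  0.07]
```

```bash
python3 - <<'E'
from h import *
k=lambda a:np.array(a)/6+[230,200]-.42
pts={(-1,-1,1):k((380,378)),(-1,-1,-1):k((383,517)),(1,-1,-1):k((509,477)),(-1,1,1):k((350,311))}
Rz=R.from_euler('z',-1.421+np.pi/2)
for s in(-3,0,3):
    P=np.array([Rz.apply([28*a+s,18*b,45*c]) for a,b,c in pts])+[533,-318.4,261.5]
    print(s,(proj('side',P)-np.array(list(pts.values()))).round(2).tolist())
E
```

```text
-3 [[-2.34, -0.25], [-3.4, -0.42], [-1.72, 0.09], [-2.5, -1.59]]
0 [[-1.03, -0.6], [-2.17, -0.75], [-0.51, -0.24], [-1.22, -1.92]]
3 [[0.28, -0.94], [-0.95, -1.08], [0.69, -0.57], [0.07, -2.24]]
```

Request:
apply_moves(
  steps=[
    [[0,0.01,-0.05,-0.02,0,0,-1],[0,0.03,-0.15,-0.05,0,0,-1],[0,0.05,-0.27,-0.08,0,0,-1],[0,0.08,-0.4,-0.12,0,0,-1],[0,0.11,-0.53,-0.16,0,0,-1],[0,0.13,-0.66,-0.2,0,0,-1],[0,0.16,-0.78,-0.24,0,0,-1],[0,0.18,-0.88,-0.27,0,0,-1],[0,0.19,-0.93,-0.28,0,0,-1],[0,0.19,-0.93,-0.28,0,0,-1]],
  ],
)

```text
clock: 14.92
ee_pos: [542.3, -126.2, 255.8]
orientation: [0.624, 0.332, 0.625, -0.332]
wrist_force: [0.3, -0.1, -1.2]
width: 35.3
```

```bash
python3 - <<'E'
from h import *
done([0,0.19,-0.93,-0.28,0,0])
print(need([553,60,257],down(-.54)))
E
```

```text
cmd [ 542.9 -127.6  256.8] meas [ 542.3 -126.2  255.8] err deg [-0.2  -0.01 -0.06] F [ 0.3 -0.1 -1.2] w 35.3 t 14.9167 j [-0.37  0.38  1.39  0.    1.37  0.61]
[ 7.000e-04  5.635e-01 -7.514e-01 -2.808e-01 -8.000e-04 -6.000e-04]
```

Request:
apply_moves(
  steps=[
    [[0,0.03,-0.04,-0.02,0,0,-1],[0,0.09,-0.12,-0.05,0,0,-1],[0,0.16,-0.21,-0.08,0,0,-1],[0,0.24,-0.32,-0.12,0,0,-1],[0,0.32,-0.43,-0.16,0,0,-1],[0,0.4,-0.54,-0.2,0,0,-1],[0,0.48,-0.64,-0.24,0,0,-1],[0,0.54,-0.72,-0.27,0,0,-1],[0,0.564,-0.75,-0.28,0,0,-1],[0,0.564,-0.75,-0.28,0,0,-1]],
  ],
)

```text
clock: 15.75
ee_pos: [553.0, 59.6, 255.8]
orientation: [0.681, 0.188, 0.682, -0.188]
wrist_force: [-0.3, 0.3, -1.2]
width: 35.1
```

```bash
python3 - <<'E'
from h import *
done([0,0.564,-0.75,-0.28,0,0])
print(need([563,240,257],down(-.107)))
E
```

```text
cmd [553.2  59.8 257.1] meas [553.   59.6 255.8] err deg [-0.11 -0.04 -0.08] F [-0.3  0.3 -1.2] w 35.1 t 15.75 j [-0.03  0.38  1.39 -0.    1.37  0.51]
[ 2.000e-03  7.972e-01 -4.223e-01 -2.765e-01 -4.000e-04 -9.000e-04]
```

Request:
apply_moves(
  steps=[
    [[0,0.04,-0.02,-0.02,0,0,-1],[0,0.12,-0.06,-0.05,0,0,-1],[0,0.22,-0.11,-0.08,0,0,-1],[0,0.33,-0.17,-0.12,0,0,-1],[0,0.45,-0.24,-0.16,0,0,-1],[0,0.57,-0.3,-0.2,0,0,-1],[0,0.68,-0.36,-0.24,0,0,-1],[0,0.76,-0.4,-0.27,0,0,-1],[0,0.79,-0.42,-0.277,0,0,-1],[0,0.79,-0.42,-0.277,0,0,-1]],
  ],
)

```text
clock: 16.58
ee_pos: [562.4, 237.9, 255.7]
orientation: [0.706, 0.037, 0.706, -0.037]
wrist_force: [-0.4, -0.3, -2.0]
width: 35.4
```

```bash
python3 - <<'E'
from h import *
done([0,0.79,-0.42,-0.277,0,0])
for n in("side","top"): cv2.imwrite(f"pics/{n}9.png",env.snapshot(n)[:,:,::-1])
crop('pics/side9.png',230,80,360,200,'pics/s9.png',6)
crop('pics/top9.png',145,145,245,240,'pics/t9.png',6)
E
```

```text
cmd [562.7 238.5 257.4] meas [562.4 237.9 255.7] err deg [-0.03  0.   -0.1 ] F [-0.4 -0.3 -2. ] w 35.4 t 16.5833 j [ 0.27  0.49  1.23 -0.    1.43  0.38]
```

View pics/s9.png

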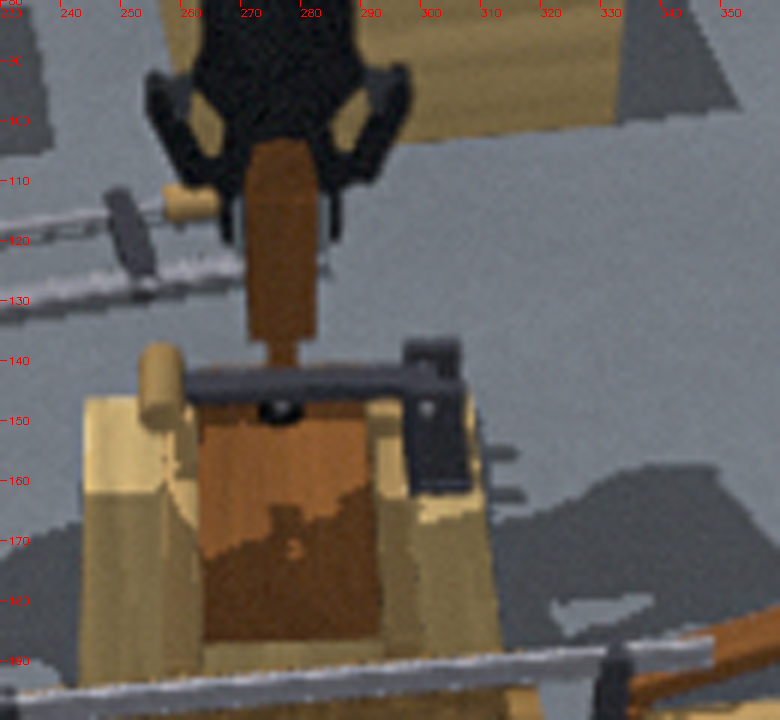

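View pics/t9.png

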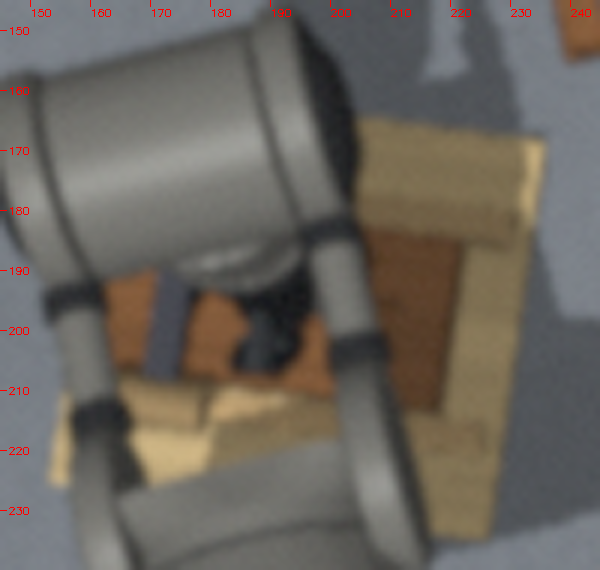

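```bash
python3 - <<'E'
from h import *
h=-.106; Rz=R.from_euler('z',h+np.pi/2)
for s in(0,3):
    P=np.array([Rz.apply([-28+s,b*18,-45]) for b in(-1,0,1)])+[562.4,237.9,255.7+4.3]; print('pred near bottom edge',s,proj('side',P).round(2).tolist())
print('obs',247/6+230-.42,316/6+230-.42,(247+316)/12+230-.42,338/6+80-.42)
E
python3 -c "
from h import *
crop('pics/side9.png',262,95,292,155,'pics/s9b.png',12)"
```

```text
pred near bottom edge 0 [[282.49, 136.17], [276.74, 136.38], [270.99, 136.6]]
pred near bottom edge 3 [[282.43, 135.58], [276.7, 135.79], [270.96, 136.0]]
obs 270.74666666666667 282.24666666666667 276.49666666666667 135.91333333333336
```

View pics/s9b.png

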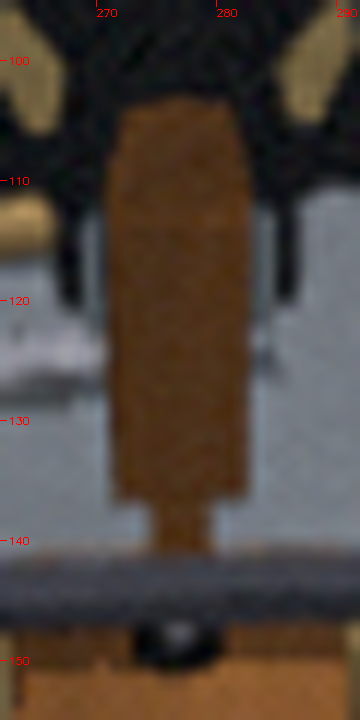

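```bash
python3 -c "
from h import *
crop('pics/side0.png',255,135,300,185,'pics/m0.png',14)"
```

```text
(no output)
```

View pics/m0.png

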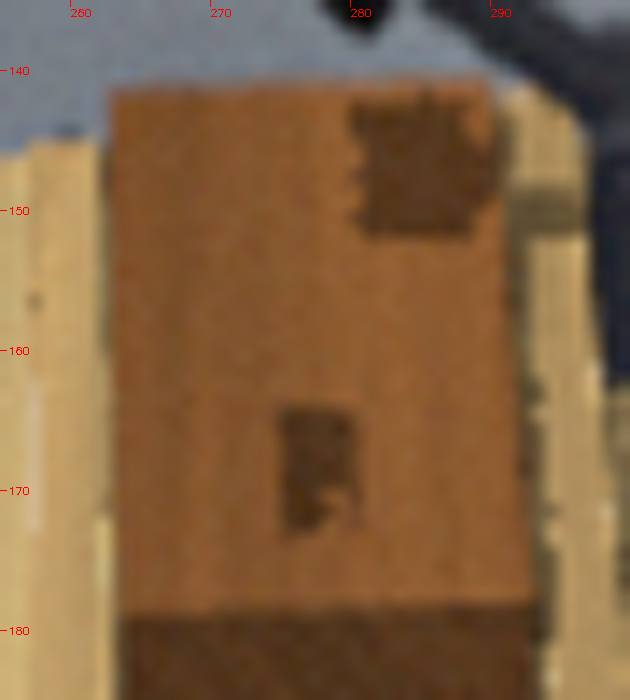

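```bash
python3 - <<'E'
from h import *
k=lambda a:np.array(a)/14+[255,135]-.46
def fit(pts,L,W,fy=None):
    pts=k(pts)
    def f(q):
        c,s=np.cos(q[2]),np.sin(q[2]); loc=np.array([[-L,W],[L,W],[L,-W],[-L,-W]])/2
        P=np.c_[loc@np.array([[c,s],[-s,c]])+q[:2],[58]*4]
        return (proj('side',P)-pts).ravel()
    o=least_squares(f,[560,240,-.1]);return o.x.round(3),o.fun.round(2)
print(fit([(278,407),(353,407),(358,530),(283,533)],18,46))
print(fit([(108,88),(490,78),(538,603),(118,615)],100,200))
print(atz('side',k([(278,407),(353,407),(358,530),(283,533)]),58).round(1).tolist())
E
```

```text
(array([ 5.63886e+02,  2.36130e+02, -1.28000e-01]), array([ 0.07, -0.02, -0.07, -0.14, -0.01,  0.12,  0.01,  0.04]))
(array([ 5.70345e+02,  2.85542e+02, -1.19000e-01]), array([-0.09, -0.03,  0.11, -0.13, -0.03,  0.03,  0.02,  0.1 ]))
[[557.7, 260.0], [575.9, 257.0], [570.0, 212.8], [552.0, 214.7]]
```

```bash
python3 - <<'E'
from h import *
print(need([564.4,234,151.5],down(-.118)))
E
```

```text
[ 5.295e-01 -2.230e-02  1.130e-02  7.500e-03 -2.000e-04 -1.000e-03]
```

Request:
apply_moves(
  steps=[
    [[0.03,-0.022,0.011,0.007,0,0,-1],[0.08,-0.022,0.011,0.007,0,0,-1],[0.14,-0.022,0.011,0.007,0,0,-1],[0.21,-0.022,0.011,0.007,0,0,-1],[0.28,-0.022,0.011,0.007,0,0,-1],[0.36,-0.022,0.011,0.007,0,0,-1],[0.43,-0.022,0.011,0.007,0,0,-1],[0.49,-0.022,0.011,0.007,0,0,-1],[0.53,-0.022,0.011,0.007,0,0,-1],[0.53,-0.022,0.011,0.007,0,0,-1]],
  ],
)

```text
clock: 17.52
ee_pos: [562.9, 231.5, 147.5]
orientation: [0.704, 0.041, 0.707, -0.043]
wrist_force: [0.1, 0.9, -1.0]
width: 35.4
```

```bash
python3 - <<'E'
from h import *
done([0.53,-0.022,0.011,0.007,0,0])
for n in("side","top"): cv2.imwrite(f"pics/{n}10.png",env.snapshot(n)[:,:,::-1])
crop('pics/side10.png',250,115,305,185,'pics/s10.png',10)
crop('pics/top10.png',145,145,245,240,'pics/t10.png',6)
E
```

```text
cmd [564.4 234.1 151.4] meas [562.9 231.5 147.5] err deg [ 0.09  0.21 -0.19] F [ 0.1  0.9 -1. ] w 35.4 t 17.5167 j [ 0.26  0.57  1.4  -0.    1.18  0.38]
```

View pics/s10.png

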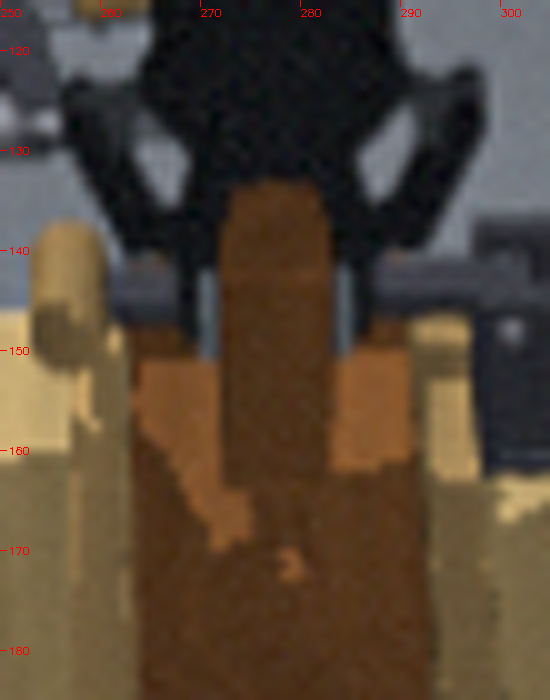

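View pics/t10.png

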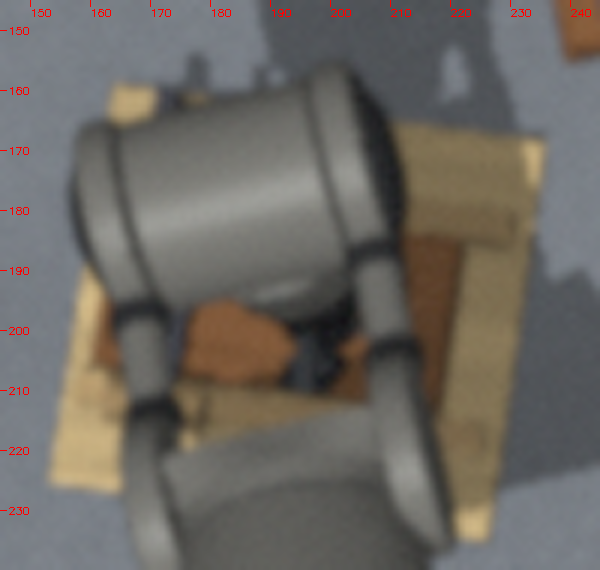

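```bash
python3 - <<'E'
from h import *
o=env.get_obs();print(o['clock'],o['ee_pos'],o['joint_velocities'].round(3))
crop('pics/side10.png',262,130,292,180,'pics/s10b.png',14)
im=cv2.imread('pics/s10b.png');cv2.imwrite('pics/s10b.png',cv2.convertScaleAbs(im,alpha=1.8))
E
```

```text
17.6167 [564.13951358 232.24938038 150.01546673] [ 0.004 -0.013 -0.019  0.002  0.005 -0.001]
```

View pics/s10b.png

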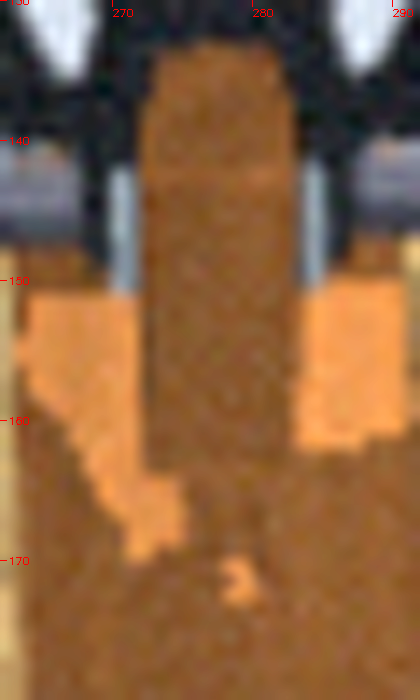

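```bash
python3 - <<'E'
from h import *
Rz=R.from_euler('z',-.118+np.pi/2)
for p in([562.9,231.5,147.5],[564.1,232.2,150]):
  for s in(0,3):
    P=np.array([Rz.apply([-28+s,b*18,-45]) for b in(-1,0,1)])+p+[0,0,4.3]; print(p,s,proj('side',P).round(2).tolist())
P=np.array([Rz.apply([a,b*8,0]) for a in(-22,22) for b in(-1,0,1)])+[564.6,236.1,73]; print(proj('side',P).round(1).tolist())
E
```

```text
[562.9, 231.5, 147.5] 0 [[282.85, 163.48], [277.37, 163.65], [271.9, 163.82]]
[562.9, 231.5, 147.5] 3 [[282.8, 162.88], [277.34, 163.04], [271.87, 163.21]]
[564.1, 232.2, 150] 0 [[283.17, 162.73], [277.69, 162.9], [272.21, 163.06]]
[564.1, 232.2, 150] 3 [[283.13, 162.13], [277.66, 162.29], [272.19, 162.46]]
[[280.1, 169.0], [277.7, 169.1], [275.3, 169.1], [279.5, 160.3], [277.2, 160.4], [274.9, 160.5]]
```

Request:
apply_moves(
  steps=[
    [[0.015,0,0,0,0,0,-1],[0.03,0,0,0,0,0,-1],[0.045,0,0,0,0,0,-1],[0.06,0,0,0,0,0,-1],[0.07,0,0,0,0,0,-1],[0.07,0,0,0,0,0,-1],[0.07,0,0,0,0,0,-1],[0.07,0,0,0,0,0,-1],[0.07,0,0,0,0,0,-1],[0.07,0,0,0,0,0,-1]],
  ],
)

```text
clock: 18.45
ee_pos: [564.1, 232.8, 136.3]
orientation: [0.706, 0.041, 0.706, -0.041]
wrist_force: [-0.1, -0.2, -1.1]
width: 35.7
```

```bash
python3 - <<'E'
from h import *
done([0.07,0,0,0,0,0])
L=[]
for i in range(6):
    im=env.snapshot("side"); L.append(env.get_obs()['ee_pos'])
    if i==5: cv2.imwrite("pics/side11.png",im[:,:,::-1])
print(np.array(L).round(1)); print(np.mean(L,0))
o=env.get_obs();q=o['orientation'];print(R.from_quat([q[1],q[2],q[3],q[0]]).as_matrix().round(4))
crop('pics/side11.png',258,130,298,185,'pics/s11.png',14)
im=cv2.imread('pics/s11.png');cv2.imwrite('pics/s11.png',cv2.convertScaleAbs(im,alpha=1.8))
E
```

```text
cmd [564.3 234.1 137.4] meas [564.1 232.8 136.3] err deg [-0.   -0.04 -0.08] F [-0.1 -0.2 -1.1] w 35.7 t 18.45 j [ 0.27  0.58  1.41 -0.    1.15  0.38]
[[564.1 232.8 136.2]
 [564.1 232.8 136.2]
 [564.1 232.8 136.2]
 [564.1 232.8 136.2]
 [564.1 232.8 136.2]
 [564.1 232.8 136.2]]
[564.08565267 232.80885581 136.19000481]
[[ 1.000e-04  1.169e-01  9.931e-01]
 [-1.000e-04  9.931e-01 -1.169e-01]
 [-1.000e+00 -0.000e+00  2.000e-04]]
```

View pics/s11.png

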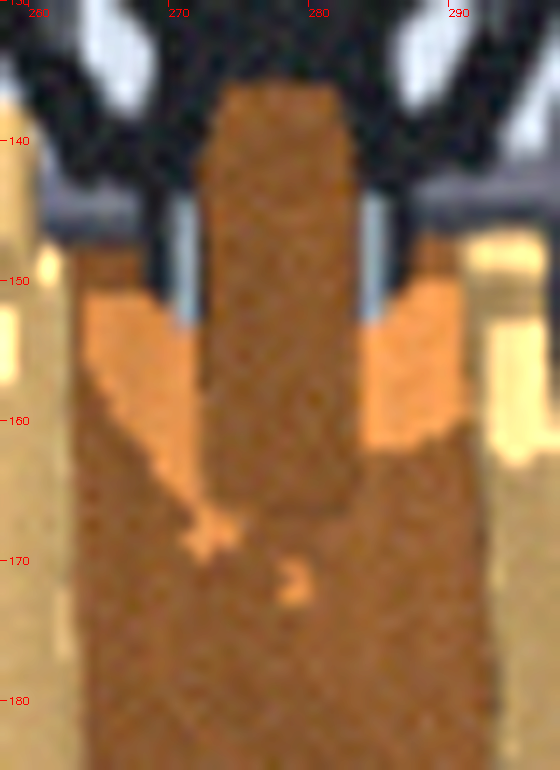

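```bash
python3 - <<'E'
from h import *
Rz=R.from_euler('z',-.117+np.pi/2);p=[564.1,232.8,136.2]
for s in(0,3):
    P=np.array([Rz.apply([-28+s,b*18,-45]) for b in(-1,0,1)])+p+[0,0,4.3]; print(s,'shoulder',proj('side',P).round(2).tolist())
    P=np.array([Rz.apply([-22+s,b*8,-67]) for b in(-1,0,1)])+p+[0,0,4.3]; print(s,'tip',proj('side',P).round(2).tolist())
P=np.array([Rz.apply([a,b*9,0]) for a in(-23,23) for b in(-1,1)])+[564.2,236.1,58];print('mort',proj('side',P).round(2).tolist())
im=cv2.imread('pics/side11.png')[150:185,265:292].astype(float)
im=cv2.resize(im,None,fx=20,fy=20,interpolation=cv2.INTER_CUBIC)
im=cv2.GaussianBlur(im,(0,0),8)
im=np.clip((im-[10,30,55])*6,0,255).astype(np.uint8)
for y in range(150,185,5): cv2.putText(im,str(y),(0,(y-150)*20+10),0,.4,(255,255,255),1)
for x in range(265,292,5): cv2.putText(im,str(x),((x-265)*20+10,10),0,.4,(255,255,255),1)
cv2.imwrite('pics/s11c.png',im[:600])
E
```

```text
0 shoulder [[283.14, 165.75], [277.7, 165.92], [272.26, 166.09]]
0 tip [[280.07, 169.55], [277.68, 169.63], [275.29, 169.7]]
3 shoulder [[283.1, 165.14], [277.67, 165.31], [272.23, 165.48]]
3 tip [[280.03, 168.95], [277.65, 169.02], [275.26, 169.1]]
mort [[280.27, 172.49], [274.94, 172.66], [279.7, 163.45], [274.48, 163.61]]
```

View pics/s11c.png

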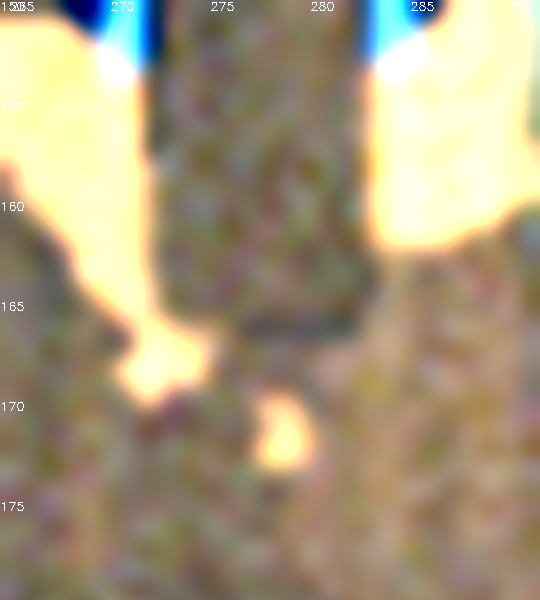

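```bash
python3 - <<'E'
from h import *
crop('pics/side0.png',280,283,320,325,'pics/a.png',16)
crop('pics/side8.png',280,240,325,290,'pics/b.png',14)
crop('pics/side8.png',245,285,355,345,'pics/c.png',7)
E
```

```text
(no output)
```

View pics/a.png

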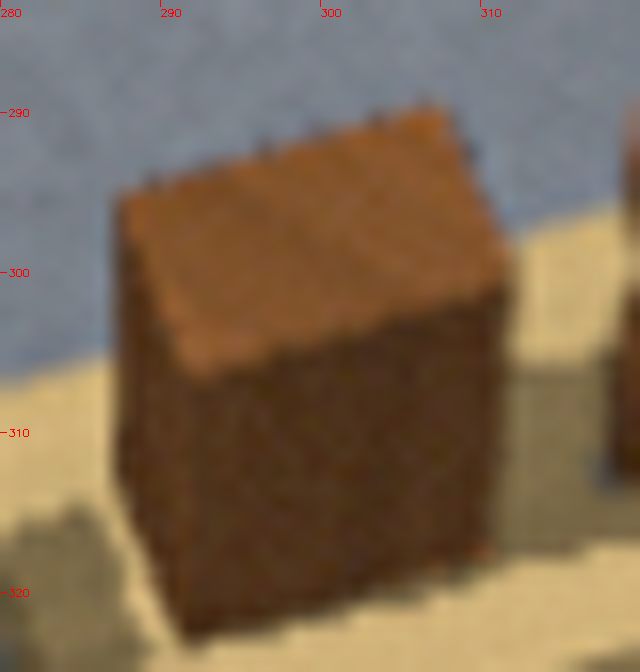

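View pics/b.png

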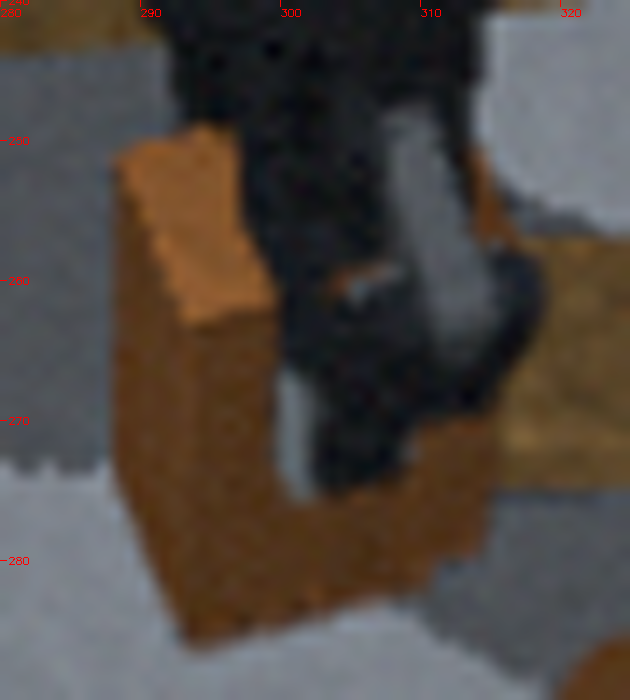

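View pics/c.png

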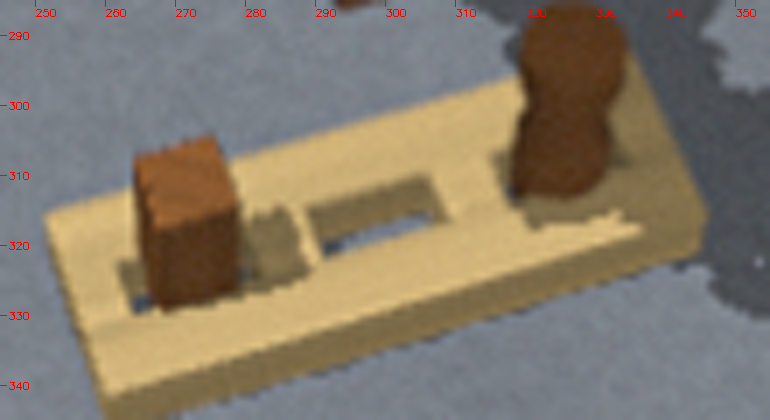

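```bash
python3 - <<'E'
from h import *
def fit(keys,pts,z,yfix=None):
    keys=np.array(keys,float)*[28,18,45]
    def f(q):
        P=R.from_euler('z',q[2]).apply(keys)+[q[0],q[1],q[3] if z is None else z]
        return (proj('side',P)-pts).ravel()
    o=least_squares(f,[533,-318,.15]+([260] if z is None else []),loss='soft_l1'); J=o.jac; return o.x,f(o.x).reshape(-1,2)
K=[(-1,1,1),(1,1,1),(1,-1,1),(-1,-1,1),(-1,-1,-1),(1,-1,-1),(-1,1,-1)]
A=np.array([(118,195),(445,105),(512,275),(198,378),(185,645),(492,555),(112,480)])/16+[280,283]-.47
x,r=fit(K,A,77); print(x.round(3)); print(r.round(2).tolist())
d=x[:2]-[532.9,-318.4];print('s',d@[np.cos(.15),np.sin(.15)],'t',d@[-np.sin(.15),np.cos(.15)])
Kb=[(-1,1,1),(1,-1,1),(-1,-1,1),(-1,-1,-1),(1,-1,-1),(-1,1,-1)]
B=np.array([(115,158),(515,255),(188,325),(187,655),(487,548),(112,470)])/14+[280,240]-.46
for z in(258,260,261.5,263):
  x,r=fit(Kb,B,z); print(z,x.round(3), r.round(2).tolist())
  d=x[:2]-[533,-318.4];print('s',d@[np.cos(.15),np.sin(.15)],'t',d@[-np.sin(.15),np.cos(.15)])
k=lambda a:np.array(a)/7+[245,285]-.43
# slot corners z=32
S=atz('side',k([(305,207),(430,175),(450,215),(325,255)]),32);print(S.round(1).tolist(),S.mean(0))
Q=atz('side',k([(45,214),(105,395),(705,217)]),32);print(Q.round(1).tolist(),'center',(Q[1]+Q[2])/2)
E
```

```text
[ 5.34502e+02 -3.17988e+02  1.74000e-01]
[[-0.31, -0.32], [-0.04, -0.85], [0.97, -0.04], [-0.44, -0.08], [-0.19, 0.95], [0.48, 0.39], [-0.21, -0.03]]
s 1.645506745333275 t 0.16784351186004276
258 [ 5.35146e+02 -3.18753e+02  1.56000e-01] [[-0.11, -0.29], [0.65, -1.21], [-0.04, 0.23], [-0.68, -0.45], [0.44, 0.93], [-0.26, 0.64]]
s 2.0688415636623048 t -0.6694736269074011
260 [ 5.34836e+02 -3.20150e+02  1.56000e-01] [[-0.14, -0.33], [0.7, -1.24], [-0.05, 0.22], [-0.69, -0.41], [0.48, 0.96], [-0.28, 0.66]]
s 1.5540387749997573 t -2.004810468518617
261.5 [ 5.34605e+02 -3.21197e+02  1.56000e-01] [[-0.15, -0.36], [0.74, -1.26], [-0.06, 0.21], [-0.7, -0.38], [0.51, 0.98], [-0.3, 0.67]]
s 1.1690965445562187 t -3.0056988833692624
263 [ 5.34375e+02 -3.22244e+02  1.56000e-01] [[-0.17, -0.39], [0.77, -1.28], [-0.06, 0.2], [-0.7, -0.35], [0.54, 0.99], [-0.31, 0.68]]
s 0.7851691903003379 t -4.006031911273132
[[507.8, -310.8], [557.5, -304.7], [561.6, -323.1], [511.7, -332.4]] [ 534.63098404 -317.77909328]
[[409.5, -298.3], [422.2, -377.0], [657.2, -340.0]] center [ 539.71311389 -358.50643677]
```

Request:
apply_moves(
  steps=[
    [[0,0.001,0,0,0,0,-1],[0,0.003,0,0,0,0,-1],[0,0.005,0,0,0,0,-1],[0,0.005,0,0,0,0,-1],[0,0.005,0,0,0,0,-1],[0,0.005,0,0,0,0,-1],[0,0.005,0,0,0,0,-1],[0,0.005,0,0,0,0,-1],[0,0.005,0,0,0,0,-1],[0,0.005,0,0,0,0,-1]],
  ],
)

```text
clock: 19.58
ee_pos: [564.2, 233.8, 136.1]
orientation: [0.706, 0.041, 0.706, -0.041]
wrist_force: [-0.0, 0.0, -0.9]
width: 35.0
```

```bash
python3 - <<'E'
from h import *
done([0,0.005,0,0,0,0])
for n in("side","top"): cv2.imwrite(f"pics/{n}12.png",env.snapshot(n)[:,:,::-1])
o=env.get_obs();print(o['ee_pos'],o['joint_velocities'].round(4),o['wrist_force'])
E
```

```text
cmd [564.5 235.1 137.4] meas [564.2 233.8 136.1] err deg [-0.   -0.02 -0.09] F [-0.   0.  -0.9] w 35.0 t 19.5833 j [ 0.27  0.58  1.41 -0.    1.15  0.38]
[564.14900483 233.77926759 136.10535671] [-0.0011 -0.0005 -0.0019  0.0003 -0.0003  0.0007] [-0.29505785  0.31965701 -0.76398059]
```

View pics/side12.png

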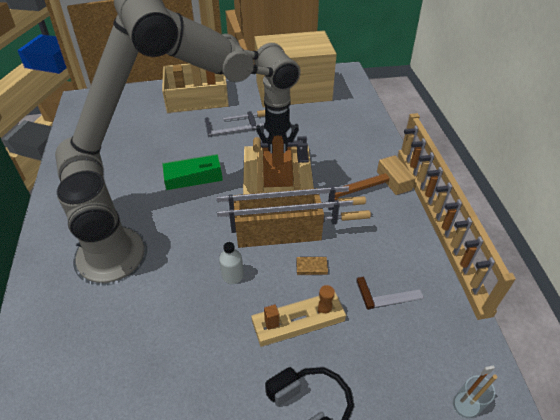

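View pics/top12.png

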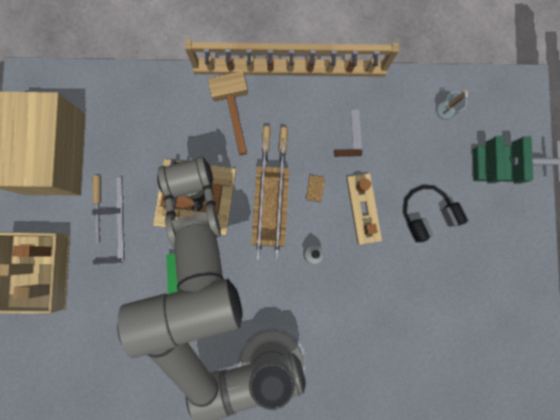

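The foot is held upright over the mortise at about (278,165) in the side view. The rack at (300,315), the box and the other things on the bench look unmoved, and the wrist carries only the foot's weight. I'm handing in the job.

```bash
python3 -c "
from plant import env
print(env.close_job())"
```

```text
the job is handed in; nothing more can be done
None
```

I swung the hold-down arm all the way down, then carried the broad foot over the drawer box. I handed in at about 19.7 s, still holding the foot upright above the mortise with a 60 N grip.

- **Hold-down arm:** it came to its stop with the handle at 80 mm, the pad on the board and a push of about 21 N. Pictures taken afterwards show the arm level.
- **Carry:** the tenon tip crossed the box at about 190 mm, against 141 mm for the bar clamps. I saw no contact in the forces or the pictures.
- **Final hold:**
  - **Height:** the tenon tip is at about 73 mm, so about 15 mm above the mortise (±1 mm or so).
  - **Uprightness:** the tool is within about 0.1° of vertical.
  - **Alignment:** the foot's long side is within about 0.01 rad of the mortise's.
  - **Stillness:** the arm is not moving. The wrist carries only about 1 N, which is the foot's weight, so it is touching nothing.
  - **Other things:** they look unmoved in both pictures.

**Checks that disagreed:**
- **Camera views:** the top view put things about 5–6 mm farther along y than the side view. I went with the side view because it matched the robot's own position to a fraction of a pixel.
- **Foot in the grip:** my estimates of how far off-centre the foot sits in the jaws ranged from about 0 to 3 mm, and I used 1.6 mm. Centring along the mortise's length is therefore only sure to about 2 mm. Across its width it should be within about 1 mm.

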